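# Count to the third gap and push the glass in

### The arm

A 7-joint arm with a two-finger parallel gripper is mounted at the origin on a cart in front of the work surface, level with it; the furniture and walls round the work are solid. World frame = base frame: x ahead of the robot, y to its left, z up, the work surface at z = 0. Lengths are in mm, angles in rad, forces in N, time in s.
With the tool pointing down it reaches from about 425 to 975 mm from the base axis. Payload 16.7 kg.
Tool frame: the origin (TCP) lies midway between the tips of the shut fingers; the grasp point (between the pads) lies 19 mm behind it (r.pinch_z is the distance from the TCP to the grasp point, in mm); z points along the fingers, y is the direction in which the jaws open and shut (so a half turn about z gives the same grasp; the last joint's range is limited). The gripper opens to 85 mm and grips with 20 to 120 N. Pads are 22 mm wide; open, the fingers measure 114 mm over their backs; the gripper's body (76 mm by 85 mm) begins 54 mm behind the grasp point. The pads swing forward as they close: fully open they stand 13 mm farther back than shut.
Start: joints at [1.034, 0.426, 0.074, 1.606, -0.034, 1.111, -0.067], TCP at [255.219, -624.851, 231.302] pointing down, gripper open.
Joint ranges: [-2.85, 2.85], [-0.5, 2.14], [-1.23, 1.37], [0.21, 2.46], [-1.02, 4.16], [0.16, 2.05], [-2.73, 2.73]. Speed limits (rad/s): [1.89, 1.89, 2.39, 2.39, 3.01, 3.01, 3.01].

### API

Orientations are given as a unit quaternion [x, y, z, w].
In Python, from bench import status, viewer, r gives the robot as it stands. The module is installed in compiled form; this text tells all that it offers.
- The arm moves only by the tool carry_out, never from a script. Its argument "motion" is a list of rows, each a list of 6 numbers: the shift along the tool's x, y, z in cm, then the turn, a rotation vector about the tool's x, y, z in rad. A call has 1 to 20 rows; each row shifts and turns the pose as measured when the row begins, along the tool's axes as they then stand; what a row does not reach is not made up. A row lasts 1/12 s, in which the tool goes at most 41.7 mm and 7.16 degrees, less where a joint would pass 70% of its speed; a pose out of reach is approached as far as the arm can. A call with a gripper value outside its range is refused whole. "claw" is the closure, from -1 (fully open) to 1 (shut), so that 0 is half open, set as the call begins (left out, the last holds). The fingers move at their own pace and stop on an object; "force" is the grip in N (left out, the last holds). Time passes only in rows, so rows that do not move let the fingers close. It gives the time, the measured TCP pose, the force and the opening at its end, in the units of the state.
- status.sense(): the state, without advancing time (a new reading comes with each control period).
- viewer.get_image(name): name is "scene" or "side" or "wrist"; returns a dict with "frame" (384x512x3 uint8, blue, green, red), "depth" (384x512 float32, mm along the optical axis (not along the pixel's ray), 0 where there is no reading), "fovy" (degrees; the focal length in pixels is half the picture's height over the tangent of half this angle, whatever the lens; pixels are square), "cx", "cy" (the principal point, pixels), "D" ([k1, k2, p1, p2, k3] as OpenCV has them; the pictures are not rectified), "R" (3x3) and "t" (3): a world point X has camera coordinates R X + t. Camera axes: x right, y down, z forward; pixel columns grow to the right and rows downward; lengths in mm; the calibration is good to about 2 mm. A picture is of the moment at which its call begins.
- r.hand_in(): hands the job in, once; it reports no verdict.
The state is a dict: "clock": time; "joint_pos": joint angles; "qd": joint speeds; "effort": joint torques, N m; "ee_pos": TCP position; "ee_rot": TCP orientation; "wrist_force": force on the tool from outside, world axes, zero at the start; "moment": the same for the moment, N m; "opening": finger opening in mm.
Only numpy, scipy, OpenCV 4.12 (cv2) and the standard library are available. Lean on these libraries where they do the work, as an engineer would, in place of code of your own. Each camera call takes 0.05 s, during which the arm holds its last target.

### The job

Find the third gap of the wooden glass rack by touch: counting from the left as seen from the robot, touch the top of the rail along its back with a fingertip over the first gap, then the second, then the third, and do not touch the rail over the other two. Then push the short amber glass that stands in front of the rack into that third gap, all the way against the back board, keeping it upright and never lifting it. Leave the sugar bowl, the spoon and the two glasses already in the rack where they are.

Things in the scene. Friction and masses are not known exactly. Their poses are not given: they have to be found in the camera images.
- rack: low light-wood rack fixed on the worktop, 368 mm wide: five gaps, open at front and top, no floor. Origin on the worktop, mid third gap, where a glass pushed home has its centre; x to the back, y left along the rack, z up. Dividers 8 mm thick, 40 high, x = -30 to 26 mm, y = +-36, +-108, +-180 mm: gaps 64 mm wide, 72 apart. Back board: face at x = 26 mm, 50 high, with the rail on top
- rail1: piece of the rail over the first gap from the left: wooden bar 60 mm long (its y), 20 wide (x), 14 high, rounded edges, fixed on the rack's back board. Origin at its centre, 7 mm below its flat top, which is 62 mm above the worktop. In the rack's frame: x = +37, y = +144, z = 55 mm. Notches 12 mm wide, 4 mm deep part it from the next pieces.
- rail2: piece of the rail over the second gap from the left: wooden bar 60 mm long (its y), 20 wide (x), 14 high, rounded edges, fixed on the rack's back board. Origin at its centre, 7 mm below its flat top, which is 62 mm above the worktop. In the rack's frame: x = +37, y = +72, z = 55 mm. Notches 12 mm wide, 4 mm deep part it from the next pieces.
- rail3: piece of the rail over the third gap from the left: wooden bar 60 mm long (its y), 20 wide (x), 14 high, rounded edges, fixed on the rack's back board. Origin at its centre, 7 mm below its flat top, which is 62 mm above the worktop. In the rack's frame: x = +37, y = +0, z = 55 mm. Notches 12 mm wide, 4 mm deep part it from the next pieces.
- rail4: piece of the rail over the fourth gap from the left: wooden bar 60 mm long (its y), 20 wide (x), 14 high, rounded edges, fixed on the rack's back board. Origin at its centre, 7 mm below its flat top, which is 62 mm above the worktop. In the rack's frame: x = +37, y = -72, z = 55 mm. Notches 12 mm wide, 4 mm deep part it from the next pieces.
- rail5: piece of the rail over the fifth gap from the left: wooden bar 60 mm long (its y), 20 wide (x), 14 high, rounded edges, fixed on the rack's back board. Origin at its centre, 7 mm below its flat top, which is 62 mm above the worktop. In the rack's frame: x = +37, y = -144, z = 55 mm. Notches 12 mm wide, 4 mm deep part it from the next pieces.
- glass: the glass to push: a straight round tumbler of pale amber glass, upside down (closed end up), 52 mm in diameter, 84 mm high, 0.1 to 0.25 kg, standing alone on the worktop in front of the rack (6 mm play to each side in a gap). Origin at the centre of its underside, z up.
- green_glass: bystander: straight round green tumbler, upside down, 52 mm in diameter, 100 mm high, standing in the first or the fourth gap. Origin at the centre of its underside.
- shot_glass: bystander: small amber shot glass, 39 mm in diameter, 52 mm high, standing in the other one of the first and fourth gaps. Origin at the centre of its underside.
- sugar_bowl: bystander: silver sugar bowl with lid, 68 mm in diameter, 70 mm high, on the worktop to the left of the rack. Origin at the centre of its underside.
- tea_spoon: bystander: teaspoon 130 mm long, 26 mm wide, 11 mm high, lying on the worktop to the right of the rack. Origin at the centre of its underside, x along the spoon.
Mind the look-alikes: they are no part of the job. Leave any yellow look-alike of the glass alone.

How it is judged:
By the outcome, as a careful person would: the job done as asked, in the order asked, and still so for the second after the job is handed in, with the robot touching nothing.
It also fails if it takes over 69 s, if anything falls off the work surface, if the arm or the gripper's body presses on something with over 40 N, if the wrist force passes 120 N, or if a joint passes its speed limit or range.

## Working session

There is one attempt and no reset: what is moved stays moved. The work goes in short steps, Python scripts to look and compute and a tool call to move; the robot and the scene stay as the last step left them, time stands still between calls to the robot, and variables do not carry over. Pictures are saved under pics/ and viewed, and the job is handed in when it is done.

Besides the shell and the picture viewer there is one more tool, called after "Request:" as name(argument=value, ...), one argument or row to a line, values as JSON. carry_out: Moves the arm, as the interface text tells. Its arguments: {"type":"object","properties":{"motion":{"type":"array","items":{"type":"array","items":{"type":"number"}}},"claw":{"type":"number"},"force":{"type":"number"}},"required":["motion"]}

```bash
mkdir -p pics
cat > h.py <<'E'
import numpy as np, cv2
from bench import status, viewer, r
def grab(n,tag):
    im=viewer.get_image(n); cv2.imwrite(f'pics/{tag}.png',im['frame']); np.save(f'pics/{tag}.npy',im,allow_pickle=True); return im
def load(tag): return np.load(f'pics/{tag}.npy',allow_pickle=True).item()
def K(im):
    f=im['frame'].shape[0]/2/np.tan(np.radians(im['fovy'])/2); return np.array([[f,0,im['cx']],[0,f,im['cy']],[0,0,1.]])
def ray(im,u,v):
    p=cv2.undistortPoints(np.array([[[u,v]]],float),K(im),np.array(im['D'],float))[0,0]
    R=np.array(im['R']);t=np.array(im['t']); return -R.T@t, R.T@np.array([p[0],p[1],1])
def atz(im,u,v,z):
    o,d=ray(im,u,v); return o+d*(z-o[2])/d[2]
def dep(im,u,v):
    o,d=ray(im,u,v); return o+d*im['depth'][int(round(v)),int(round(u))]
def cloud(im):
    h,w=im['depth'].shape; vv,uu=np.mgrid[:h,:w]
    p=cv2.undistortPoints(np.stack([uu.ravel(),vv.ravel()],1).astype(float)[:,None],K(im),np.array(im['D'],float))[:,0]
    d=im['depth'].ravel(); P=np.c_[p*d[:,None],d]; R=np.array(im['R']);t=np.array(im['t'])
    X=(P-t)@R; X[d==0]=np.nan; return X.reshape(h,w,3)
def proj(im,X):
    R=np.array(im['R']);t=np.array(im['t'])
    return cv2.projectPoints(np.array(X,float).reshape(-1,3),cv2.Rodrigues(R)[0],t.astype(float),K(im),np.array(im['D'],float))[0][:,0]
E
python3 - <<'E'
from h import *
print(status.sense())
for n in ('scene','side','wrist'):
    im=grab(n,n+'0'); print(n,im['fovy'],im['D'],-np.array(im['R']).T@im['t'])
a=cv2.imread('pics/wrist0.png')
E
```

```text
{'clock': 0.0, 'joint_pos': array([ 1.03350246,  0.42672489,  0.07383009,  1.60662792, -0.03408919,
        1.11077194, -0.06709081]), 'qd': array([-0.00033835, -0.00050106,  0.00117677,  0.00069351, -0.00052489,
        0.00078027, -0.00083893]), 'effort': array([-6.27820755e-04, -9.49837089e+01,  3.76028940e+00, -4.63509071e+01,
        1.92314771e-02,  1.01682570e-02, -8.07976448e-05]), 'ee_pos': array([ 255.07588976, -624.50615124,  230.60548531]), 'ee_rot': array([ 9.81260550e-01,  1.92684529e-01, -1.69014001e-04, -6.13862503e-04]), 'wrist_force': array([-0.24522628,  0.44204587,  0.52365794]), 'moment': array([ 0.02471399,  0.02668552, -0.00235259]), 'opening': 85.41033557874984}
scene 55.277091110768765 [-0.09766956  0.          0.          0.          0.        ] [-134.93439861  426.21425513  838.70391324]
side 46.34116536844754 [-0.04943619  0.          0.          0.          0.        ] [   32.59121696 -1155.64805392  1004.19057626]
wrist 69.48385163550597 [-0.02713932  0.          0.          0.          0.        ] [ 319.45976549 -599.43115953  373.92144848]
```

View pics/scene0.png

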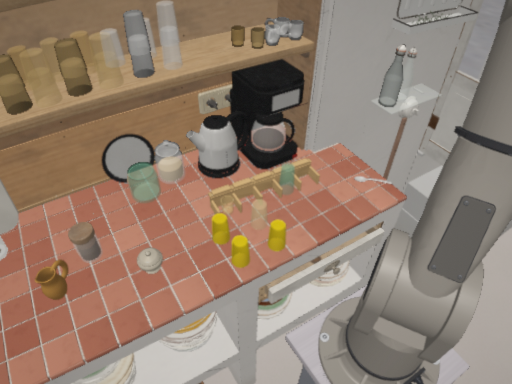

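View pics/side0.png

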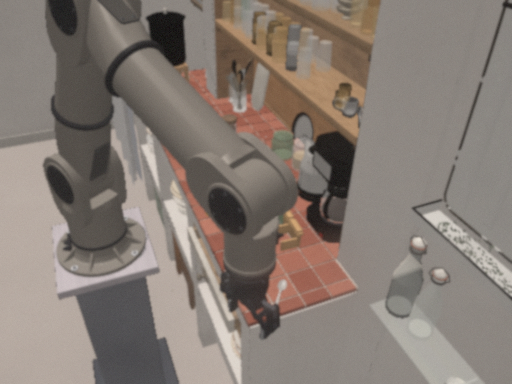

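View pics/wrist0.png

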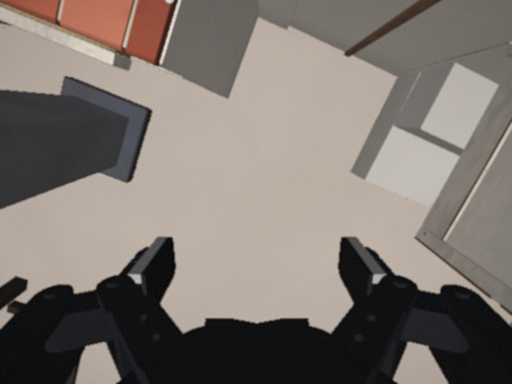

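The scene view shows the rack at about (210–320, 165–205), the pale amber glass at about (260, 214) in front of it, and three yellow look-alikes at (220,229), (241,251) and (278,236). The bowl is at (150,260) and the spoon at (375,180). I'll measure the rack next.

Run:
```python
from h import *
im=load('scene0')
c=im['frame'][150:280,190:410]; cv2.imwrite('pics/z1.png',cv2.resize(c,None,fx=3.6,fy=3.6,interpolation=cv2.INTER_CUBIC))
X=cloud(im)
# table height check
print('table',X[300,120],X[230,330])
for n,(u,v) in dict(glass=(260,205),y1=(220,217),y2=(241,240),y3=(278,224),green=(288,170),shot=(227,198),bowl=(149,255),spoon=(362,179)).items(): print(n,X[v,u].round(1))
m=(X[...,2]>57)&(X[...,2]<67)&(np.arange(384)[:,None]>150)&(np.arange(384)[:,None]<215)&(np.arange(512)>200)&(np.arange(512)<330)
P=X[m]; print(len(P),P.min(0),P.max(0))
np.save('rail.npy',P)
v,u=np.nonzero(m)
for a in sorted(zip(u,v,P.round(0).tolist()))[::12]: print(a)
```

```text
table [ 4.37486205e+02  4.73099980e+02 -4.08603753e-01] [ 346.14497332 -139.07136653   -1.42719737]
glass [473.5  30.5  83.4]
y1 [491.4 149.8  83. ]
y2 [390.8 140.4  84.1]
y3 [390.1  24.4  79.8]
green [ 543.8 -115.    99.1]
shot [581.7  81.2  44.5]
bowl [484.7 363.3  62.6]
spoon [ 463.6 -378.6    2.6]
562 [ 454.72426149 -235.55721334   57.01255262] [781.00386424 126.57762869  66.97117497]
(np.int64(201), np.int64(157), [781.0, 73.0, 64.0])
(np.int64(206), np.int64(161), [754.0, 67.0, 63.0])
(np.int64(211), np.int64(162), [738.0, 57.0, 66.0])
(np.int64(212), np.int64(195), [605.0, 120.0, 57.0])
(np.int64(214), np.int64(192), [609.0, 111.0, 62.0])
(np.int64(216), np.int64(164), [728.0, 44.0, 59.0])
(np.int64(217), np.int64(192), [605.0, 102.0, 61.0])
(np.int64(219), np.int64(163), [724.0, 34.0, 62.0])
(np.int64(220), np.int64(190), [608.0, 91.0, 62.0])
(np.int64(222), np.int64(162), [718.0, 26.0, 67.0])
(np.int64(223), np.int64(187), [617.0, 76.0, 60.0])
(np.int64(224), np.int64(191), [600.0, 81.0, 59.0])
(np.int64(226), np.int64(163), [717.0, 12.0, 57.0])
(np.int64(227), np.int64(190)
[... 1066 characters left out ...]

(np.int64(269), np.int64(174), [592.0, -78.0, 63.0])
(np.int64(273), np.int64(174), [590.0, -92.0, 58.0])
(np.int64(276), np.int64(171), [597.0, -108.0, 59.0])
(np.int64(278), np.int64(172), [589.0, -111.0, 59.0])
(np.int64(280), np.int64(176), [570.0, -106.0, 59.0])
(np.int64(285), np.int64(180), [542.0, -106.0, 63.0])
(np.int64(290), np.int64(181), [535.0, -120.0, 58.0])
(np.int64(293), np.int64(180), [534.0, -131.0, 57.0])
(np.int64(296), np.int64(163), [592.0, -184.0, 64.0])
(np.int64(298), np.int64(164), [585.0, -188.0, 62.0])
(np.int64(301), np.int64(161), [595.0, -208.0, 60.0])
(np.int64(303), np.int64(162), [588.0, -211.0, 60.0])
(np.int64(305), np.int64(163), [583.0, -216.0, 57.0])
```

View pics/z1.png

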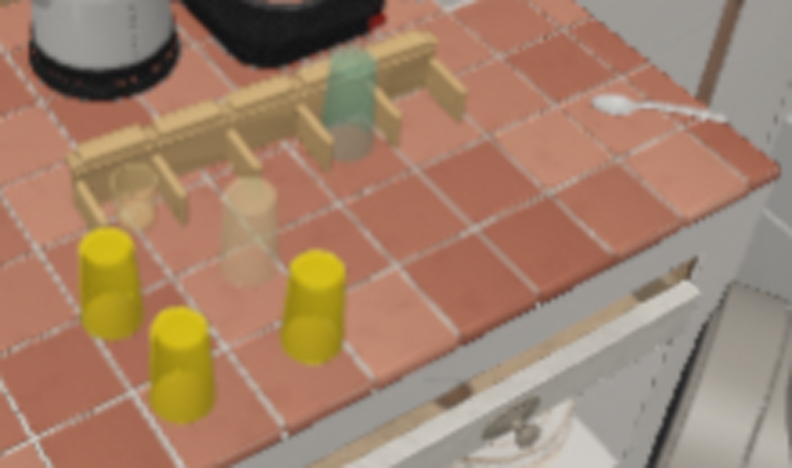

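Run:
```python
from h import *
from scipy.optimize import least_squares
P=np.load('rail.npy'); 
m=(P[:,0]>580)&(P[:,0]<620)&(P[:,1]<130); Q=P[m]
for _ in range(5):
    k=np.polyfit(Q[:,1],Q[:,0],1); res=Q[:,0]-np.polyval(k,Q[:,1]); Q=Q[abs(res)<13]
print('line',k,'yaw',-np.arctan(k[0]),Q[:,1].min(),Q[:,1].max())
X=np.concatenate([cloud(load(t)).reshape(-1,3) for t in('scene0','side0')]); X=X[~np.isnan(X[:,0])]
# obstacles top map z>70
for lo,hi in((75,130),(130,300),(300,600),(600,1000)):
    s=X[(X[:,2]>lo)&(X[:,2]<hi)&(X[:,0]>200)&(X[:,0]<1100)&(X[:,1]>-800)&(X[:,1]<600)]
    print(lo,hi)
    H={}
    for p in s: H.setdefault(int(p[1]//100*100),[]).append(p[0])
    print({k:(int(np.percentile(v,1)),len(v)) for k,v in sorted(H.items())})
```

```text
line [6.05197967e-02 6.02961800e+02] yaw -0.06044607111508828 -235.5572133369473 126.57762869296786
75 130
{-800: (584, 625), -700: (583, 460), -600: (671, 451), -500: (672, 600), -400: (673, 538), -300: (673, 673), -200: (535, 866), -100: (717, 601), 0: (366, 1093), 100: (371, 1359), 200: (728, 1561), 300: (735, 870), 400: (586, 917), 500: (528, 1022)}
130 300
{-800: (588, 4783), -700: (263, 4002), -600: (224, 2100), -500: (671, 2181), -400: (671, 2002), -300: (671, 1690), -200: (670, 1773), -100: (697, 2180), 0: (724, 2046), 100: (780, 1388), 200: (878, 1581), 300: (878, 1614), 400: (902, 1587), 500: (902, 1647)}
300 600
{-800: (615, 6475), -700: (203, 12848), -600: (221, 5631), -500: (672, 4807), -400: (672, 4276), -300: (679, 4412), -200: (677, 4301), -100: (696, 3586), 0: (695, 3348), 100: (696, 5799), 200: (696, 5527), 300: (695, 5578), 400: (695, 6074), 500: (695, 2552)}
600 1000
{-800: (686, 558), -700: (202, 8148), -600: (201, 7995), -500: (203, 3637), -400: (672, 1795), -300: (696, 957), -200: (697, 751), -100: (696, 626), 0: (695, 480), 100: (694, 166), 200: (694, 29), 300: (694, 26), 400: (694, 314)}
```

```bash
cat >> h.py <<'E'
def rackpts(pose,L):
    x,y,a=pose; L=np.array(L,float); c,s=np.cos(a),np.sin(a)
    return np.c_[x+c*L[:,0]-s*L[:,1], y+s*L[:,0]+c*L[:,1], L[:,2]]
def overlay(im,pose,glass,out,box,f,gl=()):
    x0,y0,x1,y1=box; c=cv2.resize(im['frame'][y0:y1,x0:x1],None,fx=f,fy=f,interpolation=cv2.INTER_CUBIC)
    def pl(P,col,closed=True):
        q=((proj(im,P)-[x0,y0]+.5)*f-.5); cv2.polylines(c,[np.round(q*16).astype(np.int32)],closed,col,1,cv2.LINE_AA,4)
    for k in range(5):
        yc=144-72*k; pl(rackpts(pose,[(27,yc-30,62),(27,yc+30,62),(47,yc+30,62),(47,yc-30,62)]),(255,0,0))
    for yd in(-180,-108,-36,36,108,180):
        pl(rackpts(pose,[(26,yd+s*4,40) for s in(-1,1)]+[(-30,yd+s*4,40) for s in(1,-1)]),(255,0,255))
        pl(rackpts(pose,[(-30,yd-4,40),(-30,yd+4,40),(-30,yd+4,0),(-30,yd-4,0)]),(255,255,0))
    t=np.linspace(0,6.28,40)
    for g,r_,h in [(glass,26,84)]+list(gl):
        for z in(0,h): pl(np.c_[g[0]+r_*np.cos(t),g[1]+r_*np.sin(t),z+0*t],(0,255,0))
    cv2.imwrite(out,c)
E
python3 - <<'E'
from h import *
im=load('scene0')
X=cloud(im); 
g=X[200:230,245:275].reshape(-1,3); g=g[(g[:,2]>81)&(g[:,2]<87)]; print(len(g),g.mean(0),g.min(0),g.max(0))
overlay(im,(562.8,-52.3,-.0604),(g[:,0].mean(),g[:,1].mean()),'pics/o1.png',(200,150,330,250),6)
E
```

```text
148 [459.69865677  33.08265089  83.33198245] [379.03537949  12.17477268  81.0213745 ] [496.83838158  51.03417898  86.80177724]
```

View pics/o1.png

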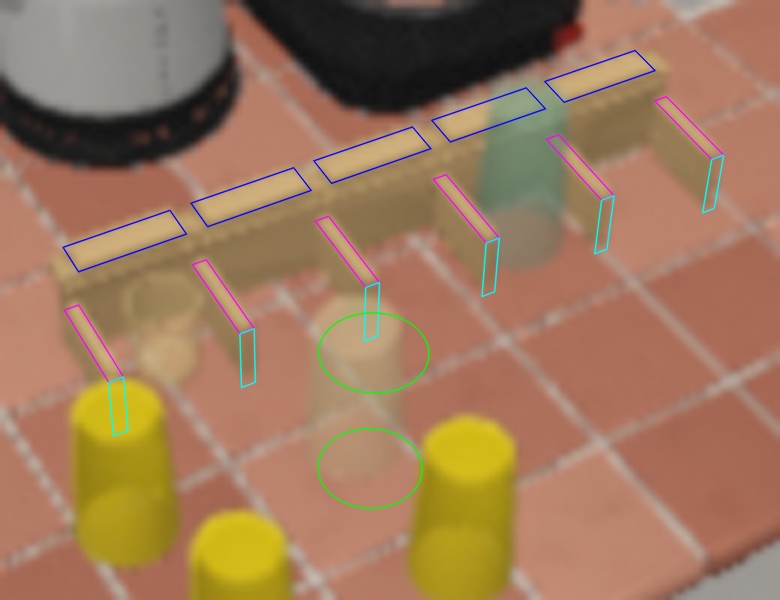

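Run:
```python
from h import *
im=load('scene0')
X=cloud(im); 
g=X[195:216,248:270].reshape(-1,3); g=g[(g[:,2]>80)&(g[:,2]<88)&(g[:,0]>440)]; print(len(g),g.mean(0),g.min(0),g.max(0))
c=(g[:,:2].min(0)+g[:,:2].max(0))/2;print(c)
c=(474,34)
overlay(im,(562.8,-52.8,-.0604),c,'pics/o2.png',(200,150,330,250),6,[((491,150),26,84),((391,141),26,84),((391,25),26,84)])
```

```text
126 [475.89926108  31.59801351  83.20749997] [457.3662583   12.17477268  80.09703462] [496.83838158  51.03417898  86.80177724]
[477.10231994  31.60447583]
```

View pics/o2.png

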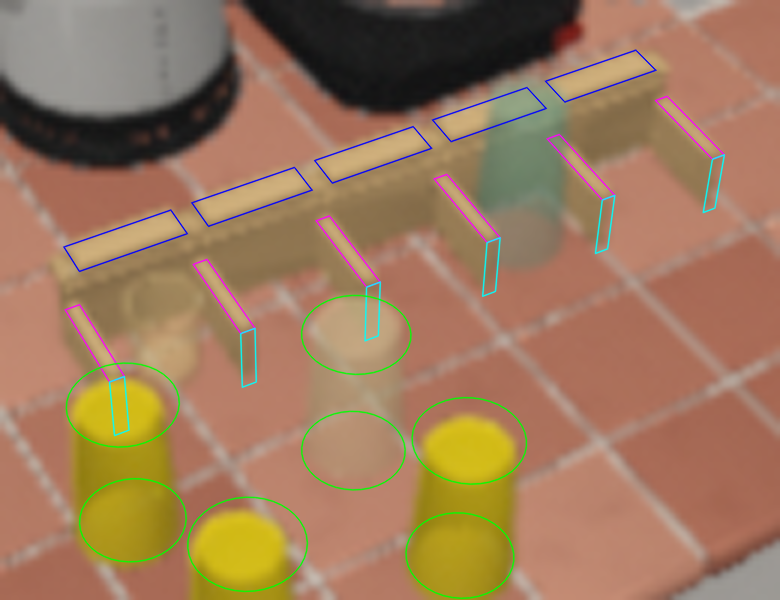

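```bash
cat >> h.py <<'E'
from scipy.spatial.transform import Rotation as Ro
def plan(target,a=None,tilt=0,n=None):
    """target world TCP mm, tool-x heading a, tilt(tips forward); print total tool-frame shift (cm) and turn"""
    s=status.sense(); p=np.array(s['ee_pos']); R=Ro.from_quat(s['ee_rot'])
    d=R.inv().apply(np.array(target)-p)/10
    print('t',round(s['clock'],2),'p',p.round(1),'F',np.round(s['wrist_force'],1),'open',round(s['opening'],1),'R x',R.as_matrix()[:,0].round(3),'z',R.as_matrix()[:,2].round(3))
    print('shift cm',d.round(2),'norm',round(np.linalg.norm(d),2),'rows',np.linalg.norm(d)/4)
    if a is not None:
        x=np.array([np.cos(a),np.sin(a),0]);y=np.array([np.sin(a),-np.cos(a),0])
        T=Ro.from_matrix(np.c_[x,y,[0,0,-1]])*Ro.from_rotvec([0,-tilt,0])
        # tips forward: tool z leans along +x
        print('turn',(R.inv()*T).as_rotvec().round(3),'Tz',T.as_matrix()[:,2].round(2)); 
        print('shift in target frame cm',(T.inv().apply(np.array(target)-p)/10).round(2))
E
python3 -c "
from h import *
plan((608.4,88.7,120),-.06,0); plan((608,88,120),-.06,.3)"
```

```text
t 0.15 p [ 255.1 -624.6  230.8] F [ 0.6  0.2 -0.6] open 85.1 R x [ 0.926  0.378 -0.   ] z [-0.     0.001 -1.   ]
shift cm [ 59.68 -52.67  11.12] norm 80.37 rows 20.09229858603947
turn [-0.001  0.     0.448] Tz [ 0. -0. -1.]
shift in target frame cm [ 30.99 -73.32  11.08]
t 0.15 p [ 255.1 -624.6  230.8] F [ 0.6  0.2 -0.6] open 85.1 R x [ 0.926  0.378 -0.   ] z [-0.     0.001 -1.   ]
shift cm [ 59.61 -52.62  11.12] norm 80.29 rows 20.0723706775581
turn [ 0.066 -0.295  0.444] Tz [-0.29  0.02 -0.96]
shift in target frame cm [ 32.85 -73.25   1.44]
```

Request:
carry_out(
  motion=[
    [0,0,0,0,0,0.112],
    [0,0,0,0,0,0.112],
    [0,0,0,0,0,0.112],
    [0,0,0,0,0,0.112],
  ],
  claw=1,
)

```text
clock: 0.48
ee_pos: [254.5, -624.1, 229.5]
ee_rot: [0.999, -0.037, -0.001, -0.001]
wrist_force: [0.1, 0.1, -0.5]
opening: 38.5
```

```bash
python3 -c "
from h import *
plan((608.4,88.7,120),-.06,0); print(status.sense()['joint_pos'])"
```

```text
t 0.48 p [ 254.5 -624.1  229.5] F [ 0.1  0.1 -0.5] open 38.5 R x [ 0.997 -0.074 -0.001] z [-0.001  0.003 -1.   ]
shift cm [ 30.04 -73.67  11.12] norm 80.34 rows 20.084027299720447
turn [-0.003  0.001 -0.014] Tz [ 0. -0. -1.]
shift in target frame cm [ 31.06 -73.28  10.95]
[ 0.96567221  0.43023255  0.16766153  1.61223036 -0.07812157  1.10888177
 -0.4913993 ]
```

```bash
sed -i 's/\[0,-tilt,0\]/[0,tilt,0]/' h.py
```

Request:
carry_out(
  motion=[
    [1.0,-3.5,0,0,0,0],
    [1.0,-3.5,0,0,0,0],
    [1.0,-3.5,0,0,0,0],
    [1.5,-3.5,0,0,0,0],
    [1.5,-3.5,0,0,0,0],
    [1.5,-3.5,0,0,0,0],
    [1.5,-3.5,0,0,0,0],
    [1.5,-3.5,0,0,0,0],
    [1.5,-3.5,0,0,0,0],
    [1.5,-3.5,0,0,0,0],
    [1.5,-3.5,0,0,0,0],
    [1.5,-3.5,0,0,0,0],
    [1.5,-3.5,0,0,0,0],
    [1.5,-3.5,0,0,0,0],
    [1.5,-3.5,0,0,0,0],
    [1.5,-3.5,0,0,0,0],
    [1.5,-3.5,0,0,0,0],
    [1.5,-3.5,0,0,0,0],
  ],
)

```text
clock: 1.98
ee_pos: [567.6, 3.3, 226.8]
ee_rot: [0.999, -0.049, -0.003, -0.0]
wrist_force: [1.3, -1.5, 0.8]
opening: 0.3
```

```bash
python3 -c "
from h import *
plan((608.4,88.7,120),-.06,0); grab('wrist','wrist1');grab('side','side1')"
```

```text
t 1.98 p [567.6   3.3 226.8] F [ 1.3 -1.5  0.8] open 0.3 R x [ 0.995 -0.098 -0.005] z [-0.005  0.001 -1.   ]
shift cm [ 3.29 -8.89 10.66] norm 14.27 rows 3.5670276606709095
turn [-0.001  0.005 -0.038] Tz [ 0. -0. -1.]
shift in target frame cm [ 3.56 -8.77 10.68]
```

View pics/wrist1.png

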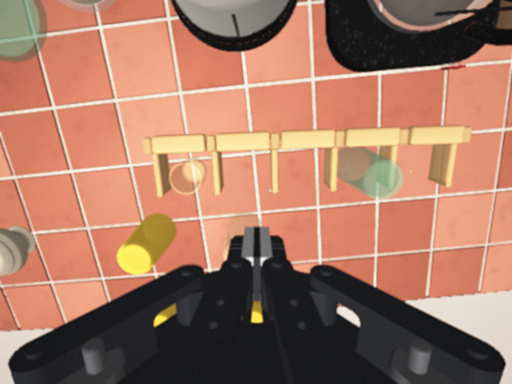

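The wrist view shows the rack from above. The shot glass is in gap 1 (188,176), the green glass is in gap 4 (375,170), and gap 3 (305,165) is empty.

Run:
```python
from h import *
im=load('wrist1')
overlay(im,(562.8,-52.8,-.0604),(476,33),'pics/o3.png',(110,100,500,280),2,[((491,150),26,84)])
```

```text
(no output)
```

View pics/o3.png

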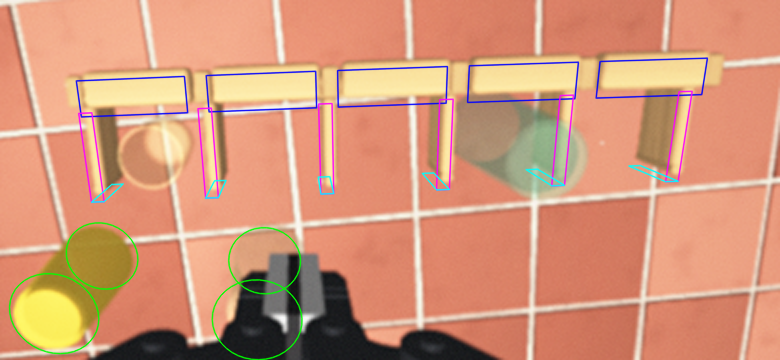

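Request:
carry_out(
  motion=[
    [1.2,-2.9,2.0,0,0,-0.038],
    [1.2,-2.9,3.5,0,0,0],
    [1.1,-2.9,3.5,0,0,0],
    [0,0,3.0,0,0,0],
    [0,0,0,0,0,0],
    [0,0,0,0,0,0],
  ],
)

```text
clock: 2.58
ee_pos: [609.2, 93.2, 109.1]
ee_rot: [1.0, -0.024, -0.001, -0.002]
wrist_force: [0.4, -0.0, 1.5]
opening: -0.2
```

```bash
python3 -c "
from h import *
plan((609,88.7,62),-.06,0); grab('scene','scene2')"
```

```text
t 2.58 p [609.2  93.2 109.1] F [ 0.4 -0.   1.5] open -0.2 R x [ 0.999 -0.048 -0.002] z [-0.002  0.005 -1.   ]
shift cm [0.01 0.47 4.71] norm 4.73 rows 1.183311456242347
turn [-0.004  0.002  0.012] Tz [ 0. -0. -1.]
shift in target frame cm [0.01 0.45 4.71]
```

View pics/scene2.png

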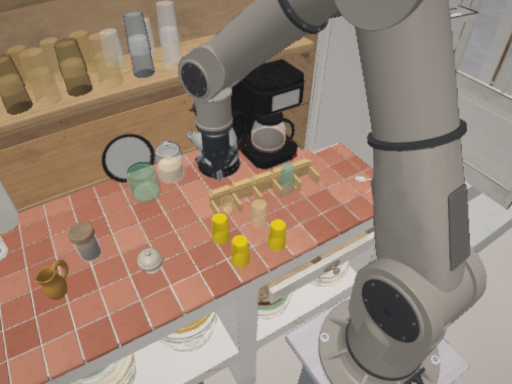

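The gripper is above the left end of the rail, near (217,160). I'll descend onto rail piece 1.

Request:
carry_out(
  motion=[
    [0,0.45,2.0,0,0,0],
    [0,0,1.5,0,0,0],
    [0,0,0.5,0,0,0],
    [0,0,0,0,0,0],
  ],
)

```text
clock: 2.97
ee_pos: [611.5, 85.1, 74.5]
ee_rot: [1.0, -0.027, 0.003, -0.002]
wrist_force: [0.0, -0.2, -0.8]
opening: -0.1
```

Request:
carry_out(
  motion=[
    [0,0,0.2,0,0,0],
    [0,0,0.2,0,0,0],
  ],
)

```text
clock: 3.13
ee_pos: [612.6, 84.5, 72.6]
ee_rot: [1.0, -0.027, 0.004, -0.002]
wrist_force: [0.0, 0.0, 0.7]
opening: 0.2
```

Request:
carry_out(
  motion=[
    [-0.3,-0.3,0.3,0,0,0],
    [0,0,0.3,0,0,0],
    [0,0,0.2,0,0,0],
  ],
)

```text
clock: 3.38
ee_pos: [610.6, 88.2, 66.0]
ee_rot: [1.0, -0.027, 0.005, -0.002]
wrist_force: [-0.4, -0.3, 0.6]
opening: 0.3
```

Request:
carry_out(
  motion=[
    [-0.1,0,0.2,0,0,0],
    [0,0,0.1,0,0,0],
  ],
)

```text
clock: 3.55
ee_pos: [609.5, 88.6, 62.7]
ee_rot: [1.0, -0.027, 0.005, -0.002]
wrist_force: [-0.5, 1.1, -0.1]
opening: 0.0
```

Request:
carry_out(
  motion=[
    [0,0,0.15,0,0,0],
  ],
)

```text
clock: 3.63
ee_pos: [609.7, 88.7, 61.9]
ee_rot: [1.0, -0.027, 0.005, -0.002]
wrist_force: [-16.0, -3.5, 47.7]
opening: -0.3
```

Request:
carry_out(
  motion=[
    [0,0,0.15,0,0,0],
  ],
)

```text
clock: 3.72
ee_pos: [609.7, 88.7, 61.9]
ee_rot: [1.0, -0.027, 0.005, -0.002]
wrist_force: [-17.9, -4.0, 44.8]
opening: -0.0
```

Contact on piece 1 at z = 61.9, which matches the 62 mm top. I'll lift clear and go to piece 2.

Request:
carry_out(
  motion=[
    [0,0,-1.0,0,0,0],
    [0,0,-2.0,0,0,0],
    [0,3.6,0,0,0,0],
    [0,3.6,0,0,0,0],
    [0,0,0,0,0,0],
    [0,0,0,0,0,0],
  ],
)

```text
clock: 4.22
ee_pos: [606.0, 16.3, 94.2]
ee_rot: [1.0, -0.025, 0.006, -0.002]
wrist_force: [0.8, 1.0, -0.5]
opening: 0.0
```

```bash
python3 -c "
from h import *
plan((605,17,62),-.06,0)"
```

```text
t 4.22 p [606.   16.3  94.2] F [ 0.8  1.  -0.5] open 0.0 R x [ 0.999 -0.051  0.013] z [ 0.013  0.005 -1.   ]
shift cm [-0.15 -0.05  3.21] norm 3.22 rows 0.8044683776959111
turn [-0.005 -0.013  0.009] Tz [ 0. -0. -1.]
shift in target frame cm [-0.11 -0.07  3.22]
```

Request:
carry_out(
  motion=[
    [-0.1,0,1.4,0,-0.013,0.009],
    [0,0,1.0,0,0,0],
    [0,0,0,0,0,0],
    [0,0,0,0,0,0],
  ],
)

```text
clock: 4.55
ee_pos: [605.2, 17.2, 67.8]
ee_rot: [1.0, -0.03, -0.001, -0.003]
wrist_force: [0.5, 0.5, 0.4]
opening: 0.2
```

Request:
carry_out(
  motion=[
    [0,0,0.3,0,0,0],
    [0,0,0,0,0,0],
  ],
)

```text
clock: 4.72
ee_pos: [604.9, 18.7, 63.9]
ee_rot: [1.0, -0.029, -0.001, -0.003]
wrist_force: [-0.4, 0.7, -0.3]
opening: -0.1
```

Request:
carry_out(
  motion=[
    [0,0,0.12,0,0,0],
    [0,0,0.08,0,0,0],
  ],
)

```text
clock: 4.88
ee_pos: [604.9, 19.4, 62.1]
ee_rot: [1.0, -0.029, -0.001, -0.003]
wrist_force: [-7.4, -2.7, 18.6]
opening: 0.0
```

Request:
carry_out(
  motion=[
    [0,0,0.08,0,0,0],
  ],
)

```text
clock: 4.97
ee_pos: [604.9, 19.3, 62.0]
ee_rot: [1.0, -0.029, -0.001, -0.003]
wrist_force: [-9.0, -2.6, 23.9]
opening: 0.3
```

Piece 2 touched at z = 62.0 with 24 N. Piece 3 is next.

Request:
carry_out(
  motion=[
    [0,0,-1.0,0,0,0],
    [0,0,-2.0,0,0,0],
    [0,3.7,0,0,0,0],
    [0,3.7,0,0,0,0],
    [0,0,0,0,0,0],
    [0,0,0,0,0,0],
  ],
)

```text
clock: 5.47
ee_pos: [602.3, -54.8, 96.4]
ee_rot: [1.0, -0.026, 0.001, -0.003]
wrist_force: [0.3, 0.6, 0.2]
opening: -0.0
```

```bash
python3 -c "
from h import *
plan((600.5,-55,62),-.06,0)"
```

```text
t 5.47 p [602.3 -54.8  96.4] F [0.3 0.6 0.2] open -0.0 R x [ 0.999 -0.052  0.002] z [ 0.002  0.006 -1.   ]
shift cm [-0.19  0.05  3.44] norm 3.45 rows 0.8617757196575209
turn [-0.006 -0.002  0.007] Tz [ 0. -0. -1.]
shift in target frame cm [-0.18  0.03  3.44]
```

Request:
carry_out(
  motion=[
    [-0.2,0,1.6,0,0,0.007],
    [0,0,1.0,0,0,0],
    [0,0,0,0,0,0],
    [0,0,0,0,0,0],
  ],
)

```text
clock: 5.8
ee_pos: [601.5, -54.1, 71.3]
ee_rot: [1.0, -0.03, 0.002, -0.003]
wrist_force: [-0.7, -0.3, -0.4]
opening: 0.2
```

Request:
carry_out(
  motion=[
    [0,0,0.2,0,0,0],
    [0,0,0,0,0,0],
  ],
)

```text
clock: 5.97
ee_pos: [601.8, -52.9, 69.6]
ee_rot: [1.0, -0.029, 0.002, -0.003]
wrist_force: [-1.3, 1.2, -0.1]
opening: 0.1
```

Request:
carry_out(
  motion=[
    [-0.1,0.2,0.4,0,0,0],
    [0,0,0.2,0,0,0],
    [0,0,0,0,0,0],
  ],
)

```text
clock: 6.22
ee_pos: [601.3, -54.1, 63.9]
ee_rot: [1.0, -0.029, 0.003, -0.003]
wrist_force: [0.2, 0.3, -0.6]
opening: -0.1
```

Request:
carry_out(
  motion=[
    [0,0,0.1,0,0,0],
  ],
)

```text
clock: 6.3
ee_pos: [601.3, -54.2, 62.9]
ee_rot: [1.0, -0.029, 0.003, -0.003]
wrist_force: [0.3, -0.7, 0.5]
opening: -0.4
```

Request:
carry_out(
  motion=[
    [0,0,0.1,0,0,0],
  ],
)

```text
clock: 6.38
ee_pos: [601.4, -54.2, 62.0]
ee_rot: [1.0, -0.029, 0.003, -0.003]
wrist_force: [-7.4, 0.5, 22.5]
opening: -0.4
```

Request:
carry_out(
  motion=[
    [0,0,0.06,0,0,0],
  ],
)

```text
clock: 6.47
ee_pos: [601.4, -54.2, 62.1]
ee_rot: [1.0, -0.029, 0.003, -0.003]
wrist_force: [-8.4, 0.3, 21.6]
opening: -0.0
```

All three pieces are touched, each at z ≈ 62. I'll lift and retreat, then turn the tool for the sideways push.

Request:
carry_out(
  motion=[
    [0,0,-1.0,0,0,0],
    [0,0,-3.0,0,0,0],
    [0,0,-4.0,0,0,0],
    [0,0,-4.0,0,0,0],
    [-3.0,-2.0,0,0,0,0],
    [-3.0,-2.0,0,0,0,0],
    [-3.0,-3.0,0,0,0,0],
    [-3.0,-3.0,0,0,0,0],
    [0,0,0,0,0,0.12],
    [0,0,0,0,0,0.12],
    [0,0,0,0,0,0.12],
    [0,0,0,0,0,0.12],
    [0,0,0,0,0,0.12],
    [0,0,0,0,0,0.12],
    [0,0,0,0,0,0.12],
    [0,0,0,0,0,0.12],
    [0,0,0,0,0,0.12],
    [0,0,0,0,0,0.12],
    [0,0,0,0,0,0.12],
  ],
  claw=0.52,
)

```text
clock: 8.05
ee_pos: [482.0, 52.7, 190.5]
ee_rot: [0.879, -0.477, 0.0, -0.002]
wrist_force: [0.5, -0.3, -0.2]
opening: 20.7
```

```bash
python3 -c "
from h import *
plan((467,87,120),-1.40,0);print(status.sense()['joint_pos']); grab('wrist','wrist2'); im=grab('scene','scene3')
overlay(im,(563.5,-52.8,-.0604),(476,33),'pics/o4.png',(200,150,330,250),6)"
```

```text
t 8.05 p [482.   52.7 190.5] F [ 0.5 -0.3 -0.2] open 20.7 R x [ 0.546 -0.838 -0.001] z [ 0.002  0.003 -1.   ]
shift cm [-3.68 -0.59  7.05] norm 7.98 rows 1.9946971074715334
turn [-0.003  0.002  0.406] Tz [ 0. -0. -1.]
shift in target frame cm [-3.64  0.89  7.05]
[-0.58623632  0.16082926  0.38576636  2.08527831 -0.08009832  0.90574861
 -2.72022787]
```

View pics/wrist2.png

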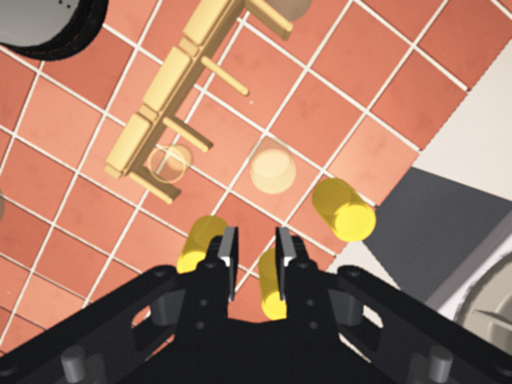

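View pics/o4.png

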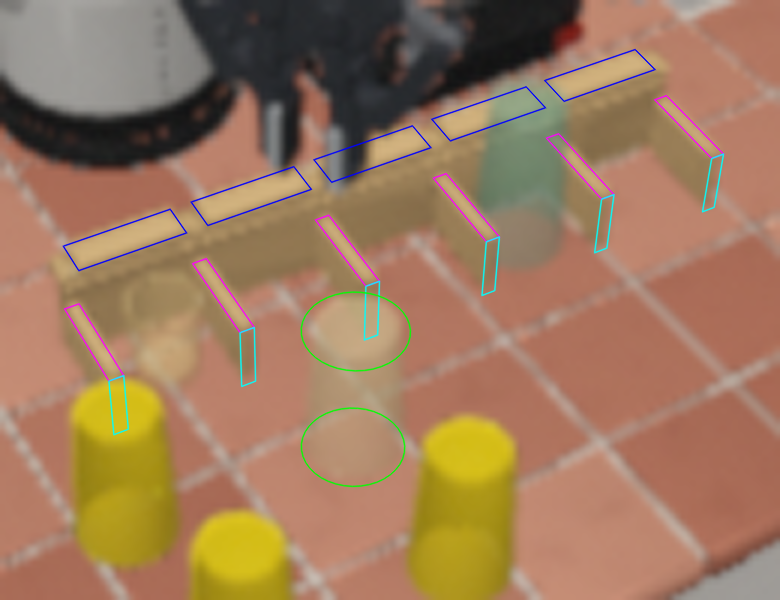

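Joint 7 is near its limit, so I'll turn the other way and push with the opposite side of the fingers.

Request:
carry_out(
  motion=[
    [0,0,0,0,0,-0.12],
    [0,0,0,0,0,-0.12],
    [0,0,0,0,0,-0.12],
    [0,0,0,0,0,-0.12],
    [0,0,0,0,0,-0.12],
    [0,0,0,0,0,-0.12],
    [0,0,0,0,0,-0.12],
    [0,0,0,0,0,-0.12],
    [0,0,0,0,0,-0.12],
    [0,0,0,0,0,-0.12],
    [0,0,0,0,0,-0.12],
    [0,0,0,0,0,-0.12],
    [0,0,0,0,0,-0.12],
    [0,0,0,0,0,-0.12],
    [0,0,0,0,0,-0.12],
    [0,0,0,0,0,-0.12],
    [0,0,0,0,0,-0.12],
    [0,0,0,0,0,-0.12],
    [0,0,0,0,0,-0.12],
    [0,0,0,0,0,-0.12],
  ],
)

```text
clock: 9.82
ee_pos: [482.2, 57.8, 198.4]
ee_rot: [0.729, 0.684, 0.008, 0.001]
wrist_force: [-0.2, -0.2, 0.0]
opening: 20.2
```

```bash
python3 -c "
from h import *
plan((462,83,120),1.84,0);print(status.sense()['joint_pos'])"
```

```text
t 9.82 p [482.2  57.8 198.4] F [-0.2 -0.2  0. ] open 20.2 R x [0.063 0.998 0.011] z [ 0.012  0.01  -1.   ]
shift cm [ 2.3  -2.26  7.84] norm 8.48 rows 2.1202873370225075
turn [ 0.013 -0.009 -0.332] Tz [ 0.  0. -1.]
shift in target frame cm [ 2.96 -1.27  7.84]
[-0.33348024  0.14392596  0.09471618  2.06895634 -0.02594456  0.91503672
 -0.2873253 ]
```

Request:
carry_out(
  motion=[
    [0,0,0,0.013,-0.009,-0.11],
    [0,0,0,0,0,-0.11],
    [0,0,0,0,0,-0.11],
    [1.5,-0.6,0,0,0,0],
    [1.5,-0.6,0,0,0,0],
    [0,0,3.0,0,0,0],
    [0,0,3.0,0,0,0],
    [0,0,0,0,0,0],
    [0,0,0,0,0,0],
  ],
)

```text
clock: 10.57
ee_pos: [461.8, 86.4, 142.6]
ee_rot: [0.593, 0.805, 0.005, 0.001]
wrist_force: [0.2, -0.1, 1.0]
opening: 20.4
```

```bash
python3 -c "
from h import *
plan((462,83,26),1.84,0);print(status.sense()['joint_pos']); im=grab('scene','scene4')
overlay(im,(563.5,-52.8,-.0604),(476,33),'pics/o5.png',(200,150,330,250),6)"
```

```text
t 10.57 p [461.8  86.4 142.6] F [ 0.2 -0.1  1. ] open 20.4 R x [-0.297  0.955  0.004] z [ 0.008  0.006 -1.   ]
shift cm [-0.37 -0.2  11.66] norm 11.67 rows 2.917009056410702
turn [ 0.009 -0.004  0.033] Tz [ 0.  0. -1.]
shift in target frame cm [-0.33 -0.08 11.66]
[-0.3474151   0.19882062  0.03100432  2.1478914  -0.01349374  0.78566741
 -0.00573999]
```

View pics/o5.png

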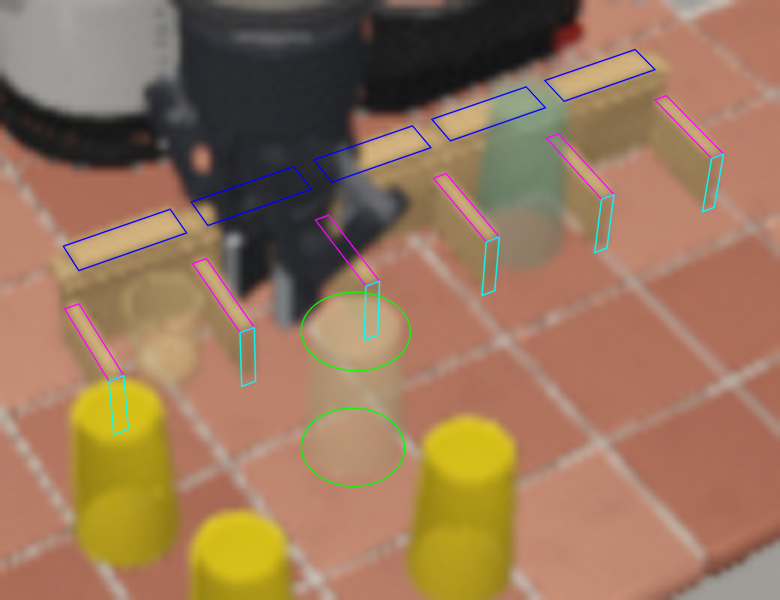

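```bash
python3 -c "
from h import *
X=cloud(load('scene4')); s=status.sense(); R=Ro.from_quat(s['ee_rot']); Y=R.inv().apply(X.reshape(-1,3)-s['ee_pos'])
Y=Y[(abs(Y[:,0])<90)&(abs(Y[:,1])<100)&(Y[:,2]<8)&(Y[:,2]>-200)]
for z in range(0,-180,-12):
    q=Y[(Y[:,2]<=z+6)&(Y[:,2]>z-6)]
    if len(q): print(-z,len(q),q[:,:2].min(0).round(),q[:,:2].max(0).round())
"
```

```text
0 17 [ -8. -23.] [12. 15.]
12 52 [-10. -25.] [13. 24.]
24 52 [-10. -26.] [13. 23.]
36 40 [ -6. -27.] [13. 29.]
48 90 [-12. -45.] [15. 40.]
60 82 [-16. -50.] [18. 49.]
72 115 [-16. -57.] [18. 56.]
84 111 [ -0. -65.] [19. 62.]
96 177 [-11. -67.] [22. 62.]
108 93 [ -9. -52.] [21. 15.]
120 35 [ -9. -42.] [ 13. -23.]
132 93 [-14. -40.] [40. 19.]
144 120 [-15. -39.] [40. 19.]
156 123 [-22. -40.] [39. 18.]
168 165 [-21. -40.] [40. 17.]
```

Request:
carry_out(
  motion=[
    [0,-0.1,4.0,0.009,-0.004,0.033],
    [0,0,4.0,0,0,0],
    [0,0,2.0,0,0,0],
    [0,0,0,0,0,0],
    [0,0,0,0,0,0],
  ],
)

```text
clock: 11.03
ee_pos: [467.3, 89.0, 48.3]
ee_rot: [0.607, 0.795, 0.006, 0.003]
wrist_force: [0.2, -0.3, 1.3]
opening: 20.6
```

```bash
python3 -c "
from h import *
plan((489.3,-15.3,26),1.84,0);print(status.sense()['joint_pos']); im=grab('scene','scene5')
overlay(im,(563.5,-52.8,-.0604),(476,33),'pics/o6.png',(200,150,330,250),6)"
```

```text
t 11.03 p [467.3  89.   48.3] F [ 0.2 -0.3  1.3] open 20.6 R x [-0.263  0.965  0.002] z [ 0.012  0.005 -1.   ]
shift cm [-10.65  -0.66   2.2 ] norm 10.89 rows 2.723184235548427
turn [ 0.013 -0.002 -0.003] Tz [ 0.  0. -1.]
shift in target frame cm [-10.64  -0.66   2.23]
[-0.34806867  0.36606317  0.02948079  2.20142848 -0.02204824  0.56158358
 -0.0355137 ]
```

View pics/o6.png

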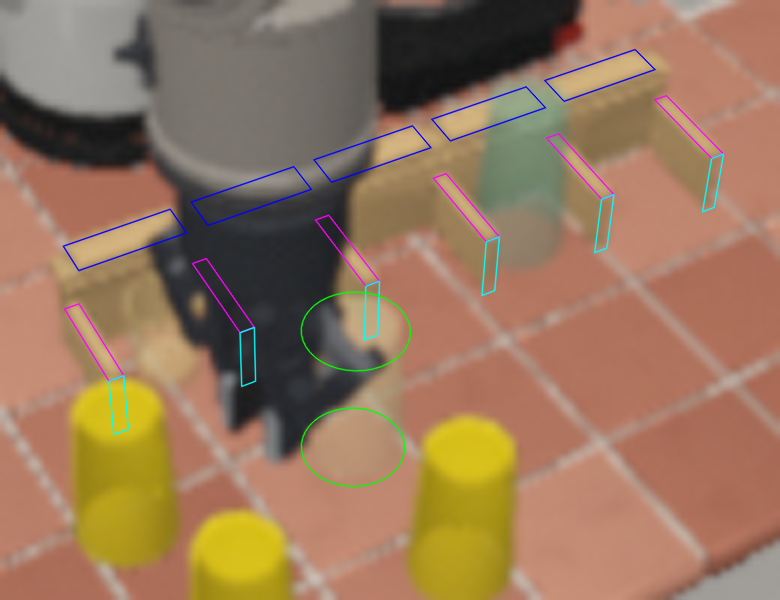

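Request:
carry_out(
  motion=[
    [0,-0.3,1.2,0.01,-0.1,0],
    [0,0,0.7,0,0,0],
    [0,0,0,0,0,0],
    [0,0,0,0,0,0],
  ],
)

```text
clock: 11.42
ee_pos: [469.5, 90.0, 38.6]
ee_rot: [0.607, 0.794, -0.018, 0.035]
wrist_force: [-0.5, 0.4, 0.5]
opening: 20.5
```

```bash
python3 -c "
from h import *
plan((489.3,-15.3,24),1.84,-.1)"
```

```text
t 11.42 p [469.5  90.   38.6] F [-0.5  0.4  0.5] open 20.5 R x [-0.26   0.962 -0.077] z [ 0.033 -0.071 -0.997]
shift cm [-10.54  -0.87   2.26] norm 10.81 rows 2.702883688417723
turn [ 0.013 -0.023 -0.005] Tz [ 0.03 -0.1  -1.  ]
shift in target frame cm [-10.48  -0.89   2.51]
```

Request:
carry_out(
  motion=[
    [0,-0.9,0.8,0,0,0],
    [0,0,0.6,0,0,0],
    [0,0,0,0,0,0],
    [0,0,0,0,0,0],
  ],
)

```text
clock: 11.75
ee_pos: [464.6, 86.9, 28.7]
ee_rot: [0.608, 0.793, -0.014, 0.036]
wrist_force: [0.0, 0.3, -0.2]
opening: 20.3
```

```bash
python3 -c "
from h import *
plan((489.3,-15.3,24),1.84,-.1)"
```

```text
t 11.75 p [464.6  86.9  28.7] F [ 0.   0.3 -0.2] open 20.3 R x [-0.258  0.963 -0.074] z [ 0.039 -0.066 -0.997]
shift cm [-10.45  -0.28   1.25] norm 10.52 rows 2.6310934774083403
turn [ 0.02  -0.026 -0.008] Tz [ 0.03 -0.1  -1.  ]
shift in target frame cm [-10.41  -0.33   1.52]
```

Request:
carry_out(
  motion=[
    [0,-0.35,0.3,0,0,0],
    [-0.6,0,0.06,0,0,0],
    [-0.6,0,0.06,0,0,0],
    [-0.6,0,0.06,0,0,0],
    [-0.6,0,0.06,0,0,0],
    [-0.6,0,0.06,0,0,0],
    [-0.6,0,0.06,0,0,0],
    [0,0,0,0,0,0],
  ],
)

```text
clock: 12.42
ee_pos: [473.3, 45.9, 25.9]
ee_rot: [0.609, 0.792, -0.014, 0.036]
wrist_force: [0.1, -0.5, 0.1]
opening: 20.6
```

```bash
python3 -c "
from h import *
plan((489.3,-15.3,24),1.84,-.1); im=grab('scene','scene6')
overlay(im,(563.5,-52.8,-.0604),(476,33),'pics/o7.png',(200,150,330,250),6)"
```

```text
t 12.42 p [473.3  45.9  25.9] F [ 0.1 -0.5  0.1] open 20.6 R x [-0.255  0.964 -0.074] z [ 0.041 -0.066 -0.997]
shift cm [-6.29 -0.03  0.66] norm 6.32 rows 1.5808423024904752
turn [ 0.022 -0.026 -0.011] Tz [ 0.03 -0.1  -1.  ]
shift in target frame cm [-6.27 -0.09  0.82]
```

View pics/o7.png

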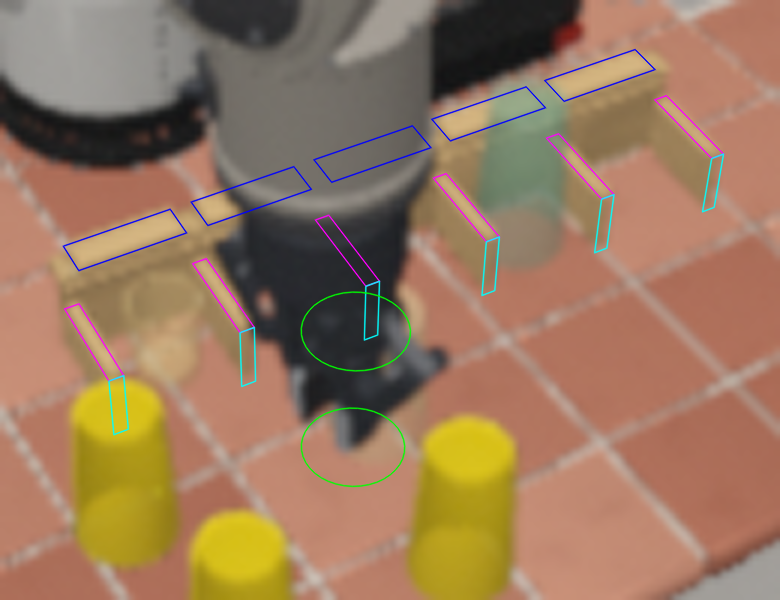

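The glass is upright and moving ahead of the fingers, with its base near (395,440) in the zoomed view.

Request:
carry_out(
  motion=[
    [-0.6,0,0.07,0,0,0],
    [-0.6,0,0.07,0,0,0],
    [-0.6,0,0.07,0,0,0],
    [-0.6,0,0.07,0,0,0],
    [-0.6,0,0.06,0,0,0],
    [-0.6,0,0.06,0,0,0],
    [-0.6,0,0.06,0,0,0],
    [-0.5,0,0.06,0,0,0],
    [0,0,0,0,0,0],
  ],
)

```text
clock: 13.22
ee_pos: [486.8, -3.7, 24.0]
ee_rot: [0.609, 0.792, -0.013, 0.036]
wrist_force: [-0.8, 0.2, 0.2]
opening: 20.1
```

```bash
python3 -c "
from h import *
plan((489.3,-15.3,24),1.84,-.1); im=grab('scene','scene7')
overlay(im,(563.5,-52.8,-.0604),(498,-49),'pics/o8.png',(200,150,330,250),6)"
```

```text
t 13.22 p [486.8  -3.7  24. ] F [-0.8  0.2  0.2] open 20.1 R x [-0.256  0.964 -0.073] z [ 0.041 -0.065 -0.997]
shift cm [-1.18 -0.05  0.08] norm 1.18 rows 0.2960679426978322
turn [ 0.022 -0.026 -0.01 ] Tz [ 0.03 -0.1  -1.  ]
shift in target frame cm [-1.18 -0.06  0.11]
```

View pics/o8.png

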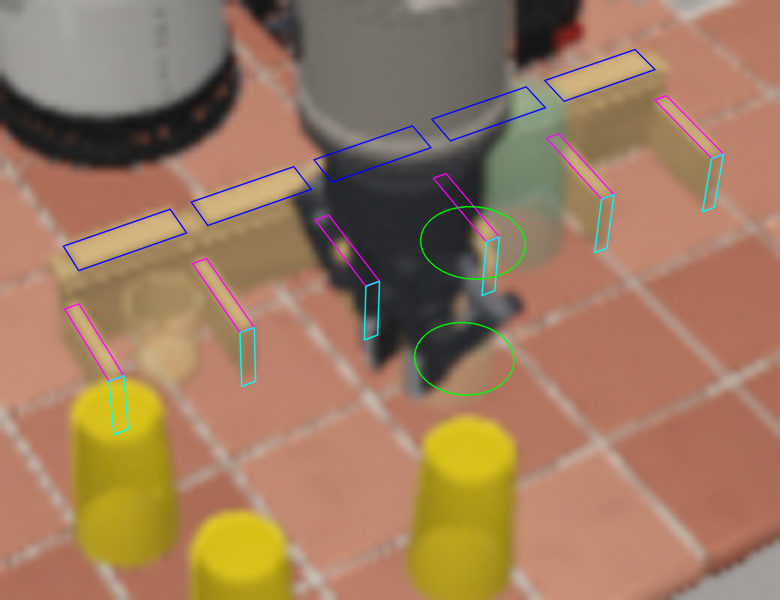

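Request:
carry_out(
  motion=[
    [-0.5,0,0.05,0,0,0],
    [-0.4,0,0.04,0,0,0],
    [0,0,0,0,0,0],
  ],
)

```text
clock: 13.52
ee_pos: [489.1, -12.4, 23.6]
ee_rot: [0.608, 0.793, -0.013, 0.036]
wrist_force: [-0.2, -0.2, 0.7]
opening: 20.5
```

Request:
carry_out(
  motion=[
    [1.0,0,0,0,0,0],
    [2.0,0,0,0,0,0],
    [2.0,0,0,0,0,0],
    [1.0,0,-2,0,0,0],
    [0,0,-4,0,0,0],
    [0,0,-4,0,0,0],
    [0,0,-3,0,0.08,0],
  ],
)

```text
clock: 14.1
ee_pos: [461.4, 62.5, 146.3]
ee_rot: [0.606, 0.795, 0.005, 0.001]
wrist_force: [0.7, 1.4, -0.4]
opening: 20.5
```

```bash
python3 -c "
from h import *
plan((440,-46,120),-.06,0); im=grab('scene','scene8'); print(status.sense()['joint_pos'])
overlay(im,(563.5,-52.8,-.0604),(498,-49),'pics/o9.png',(200,150,330,250),6); grab('wrist','wrist8')"
```

```text
t 14.1 p [461.4  62.5 146.3] F [ 0.7  1.4 -0.4] open 20.5 R x [-0.265  0.964  0.005] z [ 0.007  0.007 -1.   ]
shift cm [-9.91 -4.96  2.54] norm 11.37 rows 2.8428530781669066
turn [ 1.000e-03 -1.200e-02  1.899e+00] Tz [ 0. -0. -1.]
shift in target frame cm [-1.48 10.96  2.63]
[-0.33007275  0.17966914  0.08103927  2.14924695 -0.04179158  0.79768932
  0.04502168]
```

View pics/o9.png

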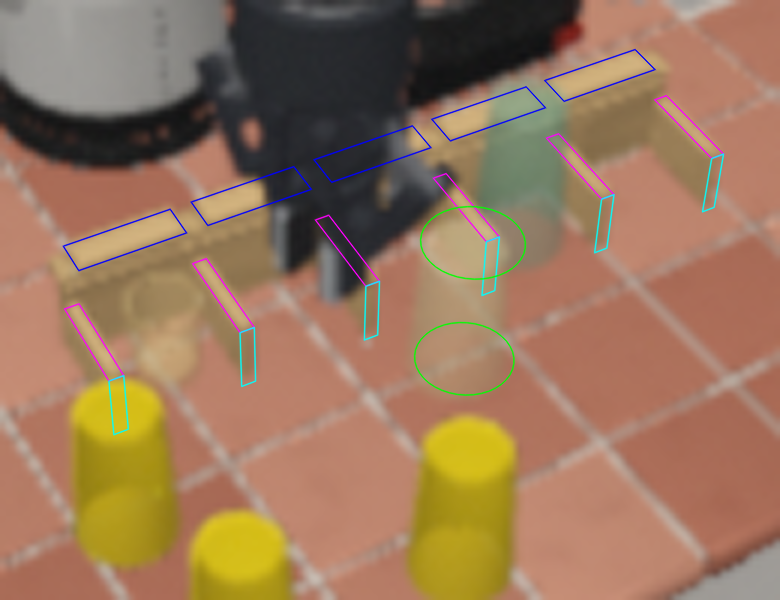

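The glass is upright at about (497,−46), within 3 mm of the gap's axis. I'll turn the tool to face the rack and go behind it.

Request:
carry_out(
  motion=[
    [0,0,0,0,0,0.119],
    [0,0,0,0,0,0.119],
    [0,0,0,0,0,0.119],
    [0,0,0,0,0,0.119],
    [0,0,0,0,0,0.119],
    [0,0,0,0,0,0.119],
    [0,0,0,0,0,0.119],
    [0,0,0,0,0,0.119],
    [0,0,0,0,0,0.119],
    [0,0,0,0,0,0.119],
    [0,0,0,0,0,0.119],
    [0,0,0,0,0,0.119],
    [0,0,0,0,0,0.119],
    [0,0,0,0,0,0.119],
    [0,0,0,0,0,0.119],
    [0,0,0,0,0,0.119],
    [-0.5,3.6,0,0,0,0],
    [-0.5,3.6,0,0,0,0],
    [-0.5,3.6,0,0,0,0],
    [0,0,0,0,0,0],
  ],
)

```text
clock: 15.87
ee_pos: [423.0, -34.4, 140.4]
ee_rot: [0.997, -0.082, 0.003, -0.004]
wrist_force: [-0.7, -0.9, -0.5]
opening: 20.1
```

```bash
python3 -c "
from h import *
plan((446,-45.7,100),-.06,0); print(status.sense()['joint_pos']); im=grab('wrist','wrist9')
overlay(im,(563.5,-52.8,-.0604),(497,-46),'pics/o10.png',(0,0,512,384),1.5)"
```

```text
t 15.87 p [423.  -34.4 140.4] F [-0.7 -0.9 -0.5] open 20.1 R x [ 0.987 -0.163  0.006] z [ 0.007  0.006 -1.   ]
shift cm [2.43 0.77 4.05] norm 4.79 rows 1.1974467057561702
turn [-0.007 -0.007 -0.103] Tz [ 0. -0. -1.]
shift in target frame cm [2.37 0.99 4.04]
[-0.45826639  0.13073915  0.42656745  2.25803223 -0.08751566  0.75883554
 -1.70602393]
```

View pics/o10.png

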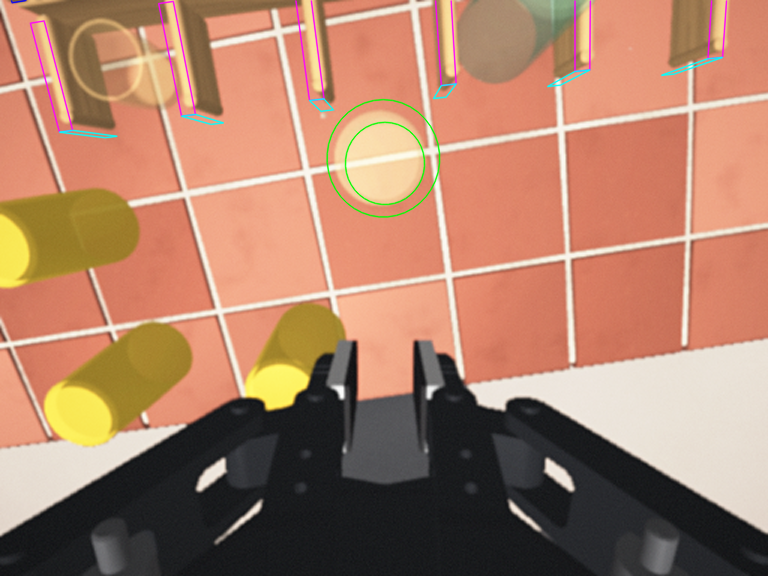

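Request:
carry_out(
  motion=[
    [0,0,0,0,0,-0.1],
    [2.2,1.0,0,0,0,0],
    [0,0,3.0,0,0,0],
    [0,0,0,0,0,0],
    [0,0,0,0,0,0],
  ],
)

```text
clock: 16.33
ee_pos: [446.8, -39.7, 109.5]
ee_rot: [1.0, -0.028, 0.004, -0.003]
wrist_force: [-0.0, 0.4, 0.3]
opening: 20.7
```

```bash
python3 -c "
from h import *
plan((446,-45.7,24),-.06,0); print(status.sense()['joint_pos'])"
```

```text
t 16.33 p [446.8 -39.7 109.5] F [-0.   0.4  0.3] open 20.7 R x [ 0.998 -0.056  0.008] z [ 0.008  0.007 -1.   ]
shift cm [-0.11  0.67  8.54] norm 8.57 rows 2.142356666597753
turn [-0.007 -0.008  0.004] Tz [ 0. -0. -1.]
shift in target frame cm [-0.04  0.61  8.55]
[-0.40754541  0.23095589  0.40524931  2.23526371 -0.15262743  0.69061673
 -1.52138467]
```

Request:
carry_out(
  motion=[
    [-0.5,0.6,2.0,0,0,0],
    [0,0,2.0,0,0,0],
    [0,0,0,0,0,0],
    [0,0,0,0,0,0],
  ],
)

```text
clock: 16.67
ee_pos: [442.9, -42.2, 71.5]
ee_rot: [1.0, -0.027, 0.005, -0.004]
wrist_force: [0.4, -0.1, 0.6]
opening: 20.8
```

```bash
python3 -c "
from h import *
plan((444,-45.7,26),-.06,0); print(status.sense()['joint_pos'])"
```

```text
t 16.67 p [442.9 -42.2  71.5] F [ 0.4 -0.1  0.6] open 20.8 R x [ 0.999 -0.053  0.009] z [ 0.01   0.007 -1.   ]
shift cm [0.08 0.38 4.54] norm 4.56 rows 1.1399269287496931
turn [-0.008 -0.009  0.007] Tz [ 0. -0. -1.]
shift in target frame cm [0.13 0.34 4.55]
[-0.37202075  0.29997865  0.37846862  2.26811126 -0.20956135  0.59380603
 -1.4598853 ]
```

Request:
carry_out(
  motion=[
    [0,0.5,1.8,0,0,0],
    [0,0,1.8,0,0,0],
    [0,0,0,0,0,0],
    [0,0,0,0,0,0],
  ],
)

```text
clock: 17.0
ee_pos: [446.1, -44.9, 40.2]
ee_rot: [1.0, -0.026, 0.007, -0.005]
wrist_force: [0.6, -0.3, 0.5]
opening: 20.3
```

```bash
python3 -c "
from h import *
plan((448,-45.7,26),-.06,0.1); print(status.sense()['joint_pos'])"
```

```text
t 17.0 p [446.1 -44.9  40.2] F [ 0.6 -0.3  0.5] open 20.3 R x [ 0.999 -0.052  0.015] z [ 0.015  0.009 -1.   ]
shift cm [0.17 0.08 1.42] norm 1.43 rows 0.35746317231450775
turn [-0.01   0.085  0.008] Tz [ 0.1  -0.01 -1.  ]
shift in target frame cm [0.05 0.07 1.43]
[-0.32767846  0.36636809  0.34086685  2.27919568 -0.26456348  0.51508762
 -1.40082211]
```

Request:
carry_out(
  motion=[
    [0,0.1,0.7,-0.01,0.085,0.008],
    [0,0,0.6,0,0,0],
    [0,0,0,0,0,0],
    [0,0,0,0,0,0],
  ],
)

```text
clock: 17.33
ee_pos: [449.7, -44.4, 32.1]
ee_rot: [0.998, -0.03, 0.053, -0.0]
wrist_force: [-0.4, 0.6, -0.9]
opening: 20.3
```

```bash
python3 -c "
from h import *
plan((530,-50.8,26),-.06,0.35); print(status.sense()['joint_pos']);im=grab('wrist','wrist10')"
```

```text
t 17.33 p [449.7 -44.4  32.1] F [-0.4  0.6 -0.9] open 20.3 R x [ 0.993 -0.059  0.106] z [ 0.106 -0.003 -0.994]
shift cm [7.95 0.16 1.45] norm 8.08 rows 2.0201863981540016
turn [-0.003  0.244 -0.   ] Tz [ 0.34 -0.02 -0.94]
shift in target frame cm [7.36 0.16 3.33]
[-0.32917591  0.3532214   0.32275462  2.34025756 -0.28770772  0.37279466
 -1.39797909]
```

View pics/wrist10.png

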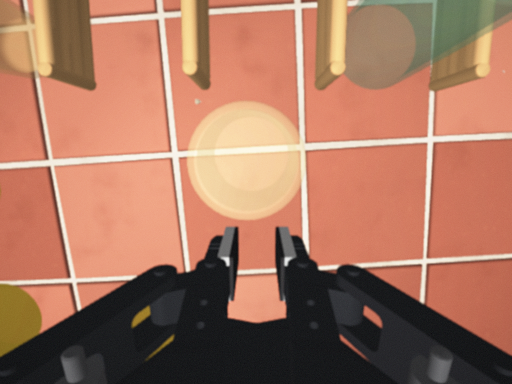

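The glass is centred at column 246, the fingers at 257 and the gap at 263. That is about 4 mm off, well within what the two-finger cradle can take. Pushing in gently.

Request:
carry_out(
  motion=[
    [0.6,0.05,0.2,0,0,0],
    [0.6,0.05,0.2,0,0,0],
    [0.6,0,0.15,0,0,0],
    [0.6,0,0.1,0,0,0],
    [0.6,0,0.1,0,0,0],
    [0,0,0,0,0,0],
  ],
)

```text
clock: 17.88
ee_pos: [486.5, -47.1, 29.3]
ee_rot: [0.998, -0.029, 0.053, -0.001]
wrist_force: [-0.2, 0.6, -0.5]
opening: 20.9
```

```bash
python3 -c "
from h import *
plan((530,-50.8,26),-.06,0.35); print(status.sense()['joint_pos']);im=grab('wrist','wrist11')"
```

```text
t 17.88 p [486.5 -47.1  29.3] F [-0.2  0.6 -0.5] open 20.9 R x [ 0.993 -0.059  0.106] z [ 0.106 -0.002 -0.994]
shift cm [4.3  0.11 0.79] norm 4.38 rows 1.0943273598684404
turn [-0.004  0.243  0.   ] Tz [ 0.34 -0.02 -0.94]
shift in target frame cm [3.99 0.11 1.81]
[-0.30308629  0.40217419  0.31123842  2.26376738 -0.29992054  0.40191524
 -1.3804288 ]
```

View pics/wrist11.png

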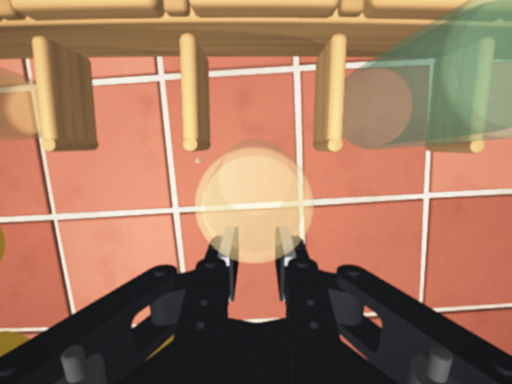

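Request:
carry_out(
  motion=[
    [0.4,0.1,0.08,0,0.05,0],
    [0.4,0.1,0.1,0,0.05,0],
    [0.4,0.1,0.12,0,0.05,0],
    [0.4,0,0.14,0,0.05,0],
    [0,0,0,0,0,0],
  ],
)

```text
clock: 18.35
ee_pos: [497.0, -49.7, 26.3]
ee_rot: [0.991, -0.03, 0.133, -0.001]
wrist_force: [-0.2, 0.3, -0.1]
opening: 20.3
```

```bash
python3 -c "
from h import *
plan((530,-50.8,26),-.06,0.35); print(status.sense()['joint_pos']);im=grab('wrist','wrist12'); im=grab('scene','scene12')
overlay(im,(563.5,-52.8,-.0604),(563.5,-52.8),'pics/o12.png',(200,150,330,250),6)"
```

```text
t 18.35 p [497.  -49.7  26.3] F [-0.2  0.3 -0.1] open 20.3 R x [ 0.963 -0.059  0.263] z [ 0.263 -0.006 -0.965]
shift cm [ 3.17 -0.09  0.89] norm 3.3 rows 0.824700903903659
turn [-0.009  0.084 -0.001] Tz [ 0.34 -0.02 -0.94]
shift in target frame cm [ 3.09 -0.09  1.15]
[-0.29181743  0.38187036  0.29153193  2.35684977 -0.55273029  0.17574117
 -1.13173923]
```

View pics/wrist12.png

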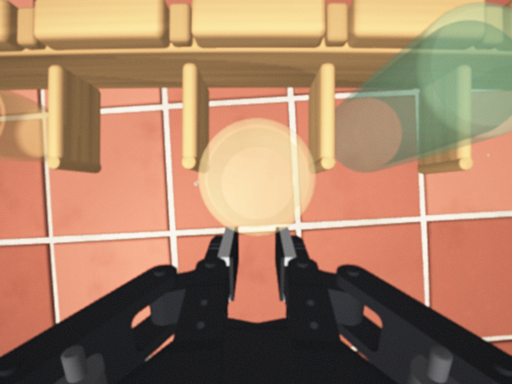

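View pics/o12.png

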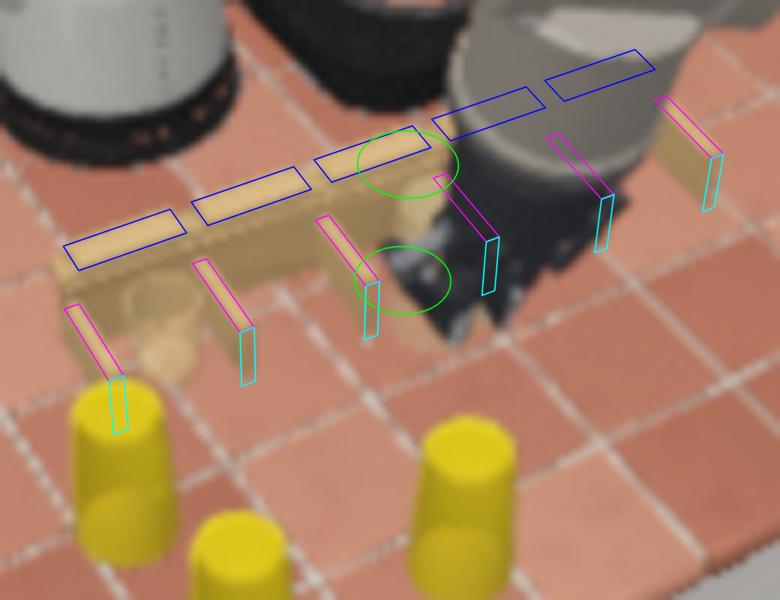

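Joint 6 is near its lower limit, so I'll ease the tilt back first. The glass is centred between the third gap's dividers, its disc spanning columns 200–315.

Request:
carry_out(
  motion=[
    [0.3,0,0.05,0,-0.04,0],
    [0.4,0,0.08,0,-0.03,0],
    [0.4,0,0.08,0,0,0],
    [0,0,0,0,0,0],
  ],
)

```text
clock: 18.78
ee_pos: [508.5, -51.5, 27.1]
ee_rot: [0.995, -0.029, 0.095, 0.001]
wrist_force: [-0.5, 0.3, -0.3]
opening: 20.5
```

```bash
python3 -c "
from h import *
plan((530,-50.8,26),-.06,0.2); print(status.sense()['joint_pos']);im=grab('wrist','wrist13')"
```

```text
t 18.78 p [508.5 -51.5  27.1] F [-0.5  0.3 -0.3] open 20.5 R x [ 0.98  -0.057  0.189] z [ 0.189 -0.007 -0.982]
shift cm [ 2.09 -0.2   0.51] norm 2.16 rows 0.5392454400831839
turn [-0.004  0.01   0.002] Tz [ 0.2  -0.01 -0.98]
shift in target frame cm [ 2.08 -0.2   0.53]
[-0.36069789  0.42006527  0.38715684  2.28154186 -0.4877021   0.31019365
 -1.19359048]
```

View pics/wrist13.png

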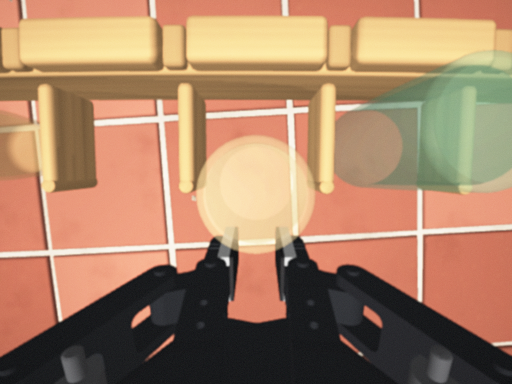

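Request:
carry_out(
  motion=[
    [0.4,-0.1,0.08,0,0,0],
    [0.4,-0.05,0.08,0,0,0],
    [0.4,0,0.08,0,0,0],
    [0,0,0,0,0,0],
  ],
)

```text
clock: 19.17
ee_pos: [520.2, -50.7, 26.7]
ee_rot: [0.995, -0.029, 0.095, 0.001]
wrist_force: [0.1, 0.2, -0.6]
opening: 20.6
```

```bash
python3 -c "
from h import *
plan((530,-50.8,26),-.06,0.2); print(status.sense()['joint_pos']);im=grab('wrist','wrist14')"
```

```text
t 19.17 p [520.2 -50.7  26.7] F [ 0.1  0.2 -0.6] open 20.6 R x [ 0.98  -0.057  0.189] z [ 0.189 -0.008 -0.982]
shift cm [ 0.95 -0.05  0.25] norm 0.98 rows 0.24481415001736906
turn [-0.004  0.01   0.002] Tz [ 0.2  -0.01 -0.98]
shift in target frame cm [ 0.94 -0.05  0.26]
[-0.36223311  0.4350559   0.39016946  2.25727868 -0.49033623  0.32186881
 -1.19502611]
```

View pics/wrist14.png

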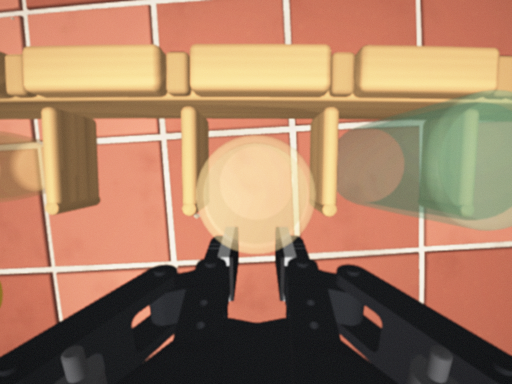

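Request:
carry_out(
  motion=[
    [0.3,0,0.06,0,0,0],
    [0.3,0,0.06,0,0,0],
    [0,0,0,0,0,0],
  ],
)

```text
clock: 19.47
ee_pos: [526.0, -51.3, 26.4]
ee_rot: [0.995, -0.029, 0.095, 0.001]
wrist_force: [0.4, 0.1, 0.7]
opening: 20.5
```

Request:
carry_out(
  motion=[
    [0.2,0,0.05,0,0,0],
    [0,0,0,0,0,0],
  ],
)

```text
clock: 19.63
ee_pos: [528.3, -51.5, 26.3]
ee_rot: [0.995, -0.029, 0.095, 0.001]
wrist_force: [-0.2, 0.1, 0.2]
opening: 20.7
```

```bash
python3 -c "
from h import *
plan((530,-50.8,26),-.06,0.2); im=grab('wrist','wrist15')"
```

```text
t 19.63 p [528.3 -51.5  26.3] F [-0.2  0.1  0.2] open 20.7 R x [ 0.98  -0.058  0.188] z [ 0.188 -0.008 -0.982]
shift cm [ 0.16 -0.08  0.06] norm 0.19 rows 0.046789918319827185
turn [-0.004  0.01   0.001] Tz [ 0.2  -0.01 -0.98]
shift in target frame cm [ 0.16 -0.08  0.06]
```

View pics/wrist15.png

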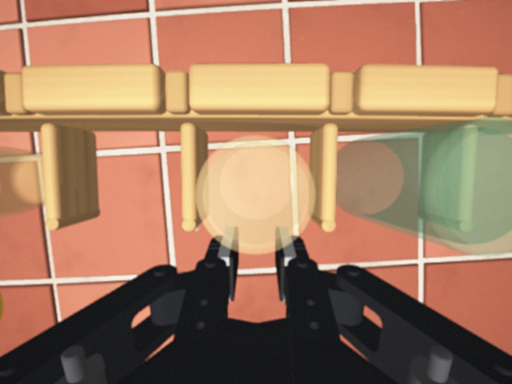

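Request:
carry_out(
  motion=[
    [0.2,0,0.04,0,0,0],
    [0,0,0,0,0,0],
  ],
)

```text
clock: 19.85
ee_pos: [530.1, -51.6, 26.2]
ee_rot: [0.995, -0.029, 0.094, 0.001]
wrist_force: [0.1, 0.3, -0.2]
opening: 20.4
```

Request:
carry_out(
  motion=[
    [0.12,0,0.03,0,0,0],
    [0,0,0,0,0,0],
  ],
)

```text
clock: 20.02
ee_pos: [531.4, -51.7, 26.1]
ee_rot: [0.995, -0.029, 0.094, 0.001]
wrist_force: [-0.6, 0.3, -0.4]
opening: 20.7
```

Request:
carry_out(
  motion=[
    [0.12,0,0.03,0,0,0],
    [0,0,0,0,0,0],
  ],
)

```text
clock: 20.18
ee_pos: [532.7, -51.7, 26.0]
ee_rot: [0.995, -0.029, 0.094, 0.001]
wrist_force: [-0.3, 0.1, 0.4]
opening: 20.2
```

Request:
carry_out(
  motion=[
    [0.1,0,0.02,0,0,0],
    [0,0,0,0,0,0],
  ],
)

```text
clock: 20.35
ee_pos: [533.7, -51.8, 26.0]
ee_rot: [0.995, -0.029, 0.094, 0.001]
wrist_force: [0.3, -0.2, 0.4]
opening: 20.1
```

```bash
python3 -c "
from h import *
plan((530,-50.8,26),-.06,0.2); im=grab('wrist','wrist16'); im=grab('scene','scene16')
overlay(im,(563.5,-52.8,-.0604),(563.5,-52.8),'pics/o16.png',(200,150,330,250),6)"
```

```text
t 20.35 p [533.7 -51.8  26. ] F [ 0.3 -0.2  0.4] open 20.1 R x [ 0.98  -0.058  0.188] z [ 0.188 -0.008 -0.982]
shift cm [-0.37 -0.08 -0.07] norm 0.39 rows 0.09668947673481783
turn [-0.004  0.011  0.001] Tz [ 0.2  -0.01 -0.98]
shift in target frame cm [-0.37 -0.08 -0.08]
```

View pics/wrist16.png

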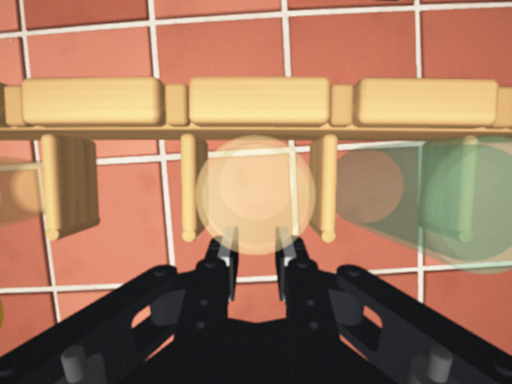

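View pics/o16.png

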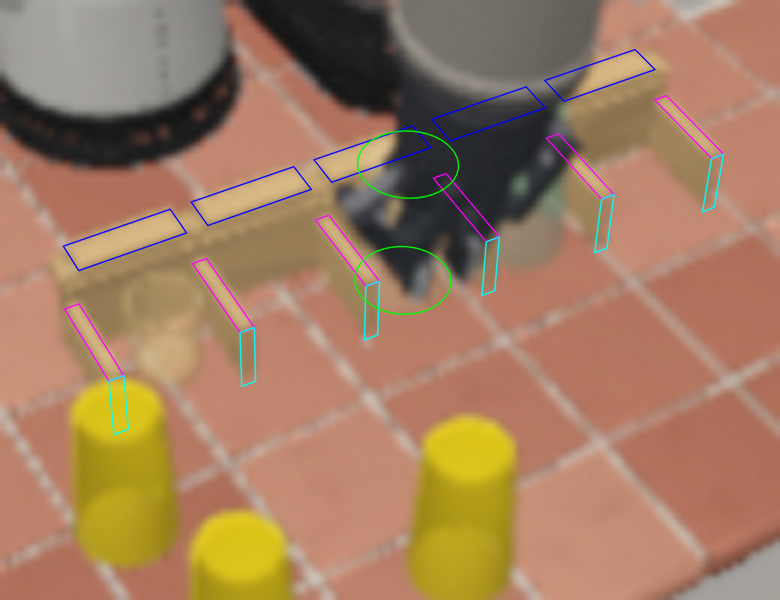

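```bash
python3 -c "
from h import *
def rk(p,pose=(563.5,-52.8,-.0604)):
    d=np.array(p[:2])-pose[:2]; c,s=np.cos(pose[2]),np.sin(pose[2]); return np.round([c*d[0]+s*d[1],-s*d[0]+c*d[1]],1)
im=load('wrist16')
print('green base',rk(atz(im,365,184,0)),'amber base',rk(atz(im,258,188,0)),'amber top',rk(atz(im,256,195,84)),'board front z50',rk(atz(im,258,132,50)), 'divfront',rk(atz(im,188,238,40)),rk(atz(im,328,238,40)), 'rail3 c',rk(atz(im,260,101,62)))
print('amber top edges',[rk(atz(im,*q,84)) for q in((197,195),(316,195),(256,136),(256,254))])
s=status.sense();print('tcp',rk(s['ee_pos']))
im=load('scene0'); X=cloud(im); g=X[164:172,280:296].reshape(-1,3); g=g[(g[:,2]>94)&(g[:,2]<104)]; print('green top',len(g),rk((g.min(0)+g.max(0))/2),rk(g.min(0)),rk(g.max(0)))
c=load('wrist16')['frame'][90:270,150:380]; cv2.imwrite('pics/z16.png',cv2.resize(c,None,fx=3.3,fy=3.3,interpolation=cv2.INTER_CUBIC))
"
```

```text
green base [  1.5 -72.3] amber base [-1.3 -2.5] amber top [ 2.3 -1.7] board front z50 [28.3 -2.4] divfront [-24.3  33.6] [-24.1 -38.6] rail3 c [39.5 -3.2]
amber top edges [array([ 2.3, 18.8]), array([  2.4, -22.6]), array([22.6, -1.7]), array([-18.7,  -1.7])]
tcp [-29.9  -0.8]
green top 93 [ -1.1 -71.1] [-21.9 -93.5] [ 19.7 -48.6]
```

View pics/z16.png

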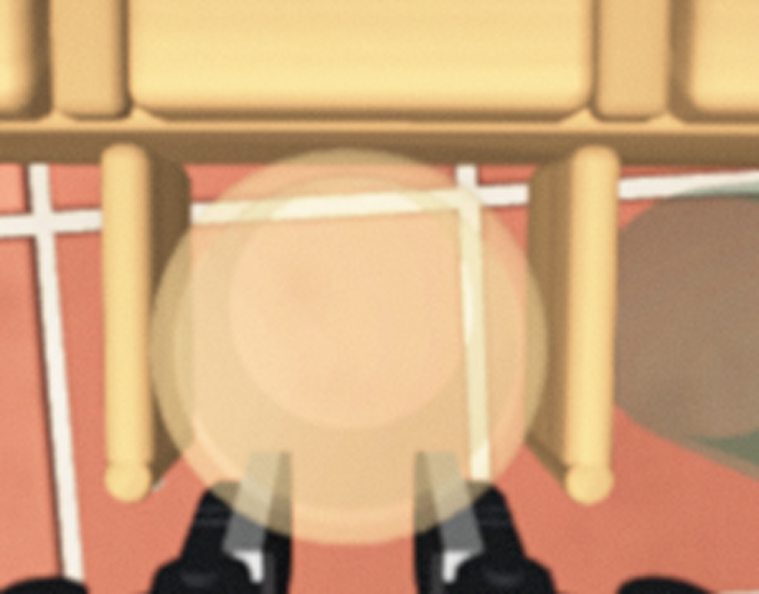

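The glass is in gap 3 with its top at rack x ≈ +2, but there is no contact force from the board yet. I'll continue in 1 mm steps until it shows.

Request:
carry_out(
  motion=[
    [0.1,0,0.02,0,0,0],
    [0,0,0,0,0,0],
  ],
)

```text
clock: 20.62
ee_pos: [534.6, -51.8, 25.9]
ee_rot: [0.995, -0.029, 0.094, 0.001]
wrist_force: [0.1, 0.9, 0.8]
opening: 20.4
```

Request:
carry_out(
  motion=[
    [0.1,0,0.02,0,0,0],
    [0,0,0,0,0,0],
  ],
)

```text
clock: 20.78
ee_pos: [535.6, -51.9, 25.9]
ee_rot: [0.995, -0.029, 0.094, 0.001]
wrist_force: [-1.7, 1.1, 0.6]
opening: 20.5
```

Request:
carry_out(
  motion=[
    [0.08,0,0.02,0,0,0],
    [0,0,0,0,0,0],
  ],
)

```text
clock: 20.95
ee_pos: [535.8, -51.9, 25.7]
ee_rot: [0.995, -0.029, 0.094, 0.001]
wrist_force: [-2.4, 0.9, 0.9]
opening: 20.4
```

```bash
python3 -c "
from h import *
plan((530,-50.8,26),-.06,0.2); im=grab('wrist','wrist17'); im=grab('side','side17')"
```

```text
t 20.95 p [535.8 -51.9  25.7] F [-2.4  0.9  0.9] open 20.4 R x [ 0.981 -0.058  0.186] z [ 0.186 -0.007 -0.982]
shift cm [-0.57 -0.08 -0.14] norm 0.59 rows 0.14850629907112817
turn [-0.004  0.013  0.001] Tz [ 0.2  -0.01 -0.98]
shift in target frame cm [-0.57 -0.08 -0.15]
```

View pics/wrist17.png

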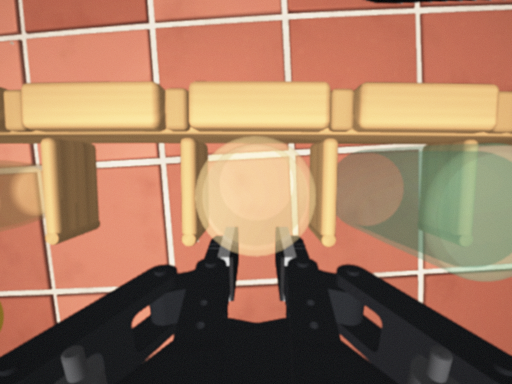

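Request:
carry_out(
  motion=[
    [0.1,0,0,0,0,0],
    [0,0,0,0,0,0],
  ],
)

```text
clock: 21.22
ee_pos: [536.0, -51.9, 25.6]
ee_rot: [0.995, -0.029, 0.093, 0.001]
wrist_force: [-3.6, 0.7, 1.9]
opening: 20.8
```

```bash
python3 -c "
from h import *
plan((530,-50.8,26),-.06,0.2);print(status.sense()['moment']); c=load('wrist17')['frame'][90:270,150:380]; cv2.imwrite('pics/z17.png',cv2.resize(c,None,fx=3.3,fy=3.3,interpolation=cv2.INTER_CUBIC))"
```

```text
t 21.22 p [536.  -51.9  25.6] F [-3.6  0.7  1.9] open 20.8 R x [ 0.981 -0.058  0.185] z [ 0.185 -0.007 -0.983]
shift cm [-0.59 -0.08 -0.15] norm 0.61 rows 0.1529537331515215
turn [-0.004  0.014  0.001] Tz [ 0.2  -0.01 -0.98]
shift in target frame cm [-0.59 -0.08 -0.16]
[0.13666084 0.7950646  0.00312532]
```

View pics/z17.png

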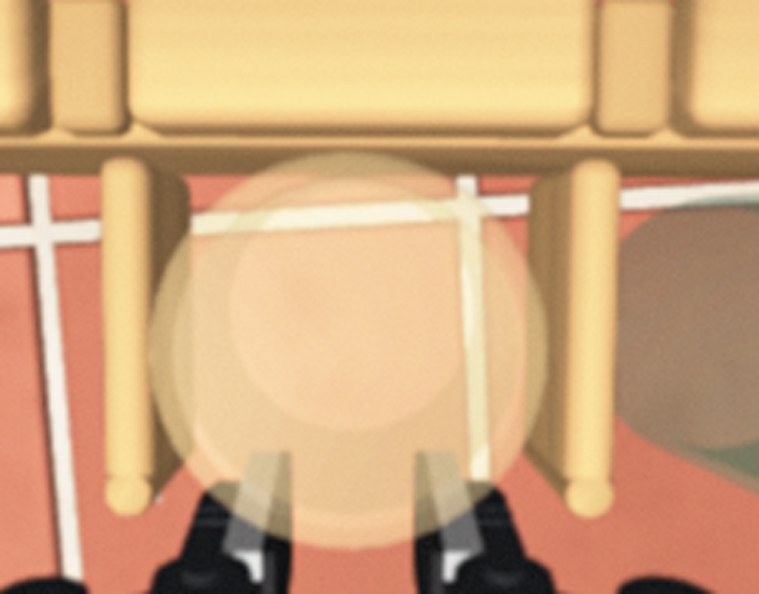

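Travel has stalled while the force grows to −3.6 N, with almost no moment about z. So the push is centred and the glass is against the board. I'll back straight out.

Request:
carry_out(
  motion=[
    [-0.5,0,-0.1,0,0,0],
    [-1.0,0,-0.2,0,0,0],
    [-2.0,0,-0.4,0,0,0],
    [-1.5,0,-0.4,0,0,0],
    [0,0,-3.0,0,-0.05,0],
    [0,0,-4.0,0,-0.05,0],
    [0,0,-4.0,0,-0.05,0],
    [0,-3,-3.0,0,0,0],
    [0,-4,0,0,0,0],
    [0,-4,0,0,0,0],
    [0,-4,0,0,0,0],
    [0,-4,0,0,0,0],
    [0,0,0,0,0,0],
  ],
)

```text
clock: 22.3
ee_pos: [472.0, 145.8, 172.8]
ee_rot: [0.999, -0.035, 0.017, -0.005]
wrist_force: [0.0, 1.6, 0.5]
opening: 20.5
```

```bash
python3 -c "
from h import *
plan((530,-50.8,26),-.06,0.2);print(status.sense()['joint_pos']); im=grab('wrist','wrist18'); im=grab('scene','scene18')
overlay(im,(563.5,-52.8,-.0604),(563.5,-52.8),'pics/o18.png',(200,150,330,250),6)"
```

```text
t 22.3 p [472.  145.8 172.8] F [0.  1.6 0.5] open 20.5 R x [ 0.997 -0.07   0.033] z [ 0.034  0.008 -0.999]
shift cm [ 6.67 19.36 14.72] norm 25.22 rows 6.303870510490018
turn [-0.009  0.167 -0.011] Tz [ 0.2  -0.01 -0.98]
shift in target frame cm [ 3.91 19.28 15.78]
[-0.96975768  0.1996066   0.60815262  2.11550029 -0.14704629  0.83253161
 -1.91584888]
```

View pics/o18.png

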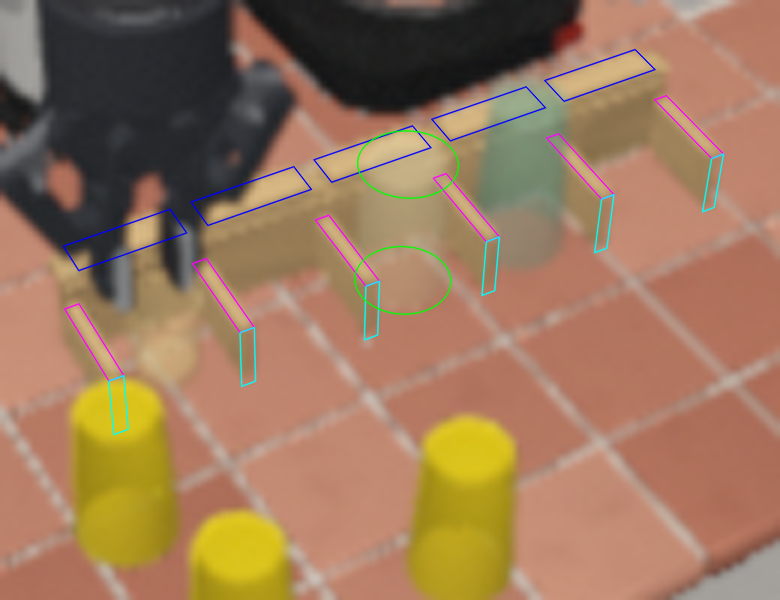

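View pics/wrist18.png

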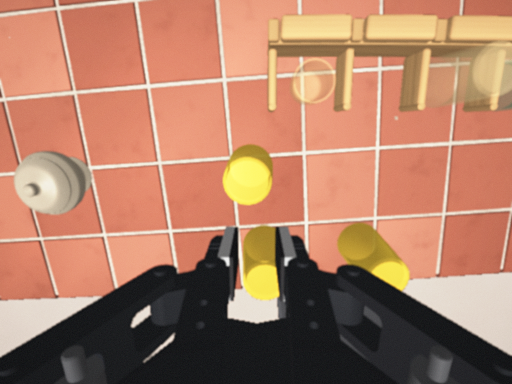

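The glass stands upright in gap 3 at the home position. Its top is near (403,157) in the zoomed view and its base is inside the model's circle. The green glass, shot glass and yellow look-alikes haven't moved, and the arm is clear of everything.

```bash
python3 -c "
from h import *
a=load('scene0')['frame'].astype(int);b=load('scene18')['frame'].astype(int)
for n,(u,v,w) in dict(bowl=(150,260,14),green=(290,178,8),y2=(241,250,14),y3=(278,236,14),spoon=(375,180,14)).items(): print(n,abs(a-b)[v-w:v+w,u-w:u+w].mean().round(1))
print(status.sense()['clock'])
r.hand_in()"
```

```text
bowl 7.4
green 6.8
y2 6.4
y3 6.7
spoon 11.2
22.4
the job is handed in; nothing more can be done
```

I touched the rail over gaps 1, 2 and 3 in that order, pushed the short amber glass into gap 3 against the back board, and handed the job in at about 22.4 s.

- **Rail touches:** the fingertips met the rail at z ≈ 62 mm over each of the three gaps, and I kept away from the rail over gaps 4 and 5. The upward force was 48, 24 and 23 N. The first touch was harder than I meant, so I took smaller steps for the other two.
- **Pushing the glass:** it stayed upright on the worktop in every picture I took. I pushed it sideways until it lined up with gap 3, then straight in. At the end the forward travel stalled while the force rose to 3.6 N, with almost no moment about the vertical, so I took the glass to be against the board.
- **Final picture:** the glass stands upright in gap 3, about 2 mm deeper than the position the rack's dimensions give. It looks about 42 mm across in the pictures, not the 52 mm stated. That mismatch could account for the depth, though I didn't resolve it.
- **Other objects:** before and after pictures show no visible movement of the green glass, sugar bowl or two of the look-alikes. The shot glass and third look-alike I judged by eye only. The spoon's patch differed more (11 against about 7 for the others), and I did not look into why; the arm came no nearer than passing above it at the start.
- **Near limits:** joints 6 and 7 each came close to their range limits while turning and tilting. I backed off, and no reading was past the limit.

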